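# Press the bonding plate level with the hand tamper

## Task

Take the tamper out of its leaning rest, stand it upright on the white mat and let go, so that you can take it again by the two orange-striped faces. With it press the sprung blue plate between the press's two cheeks squarely down until it bottoms out level, hold it there for about two seconds, then lift the tamper out and stand it upright on the white mat again. Leave the bottles and the can round the work where they stand.

Things in the scene. Friction and masses are not known exactly. Their poses are not given: they have to be found in the camera images.
- tamper: Hand tamper, 0.35 kg, 110 mm tall. Origin: centre of the foot's underside; z up along the grip, x along the foot's long side. Steel foot 92 (x) x 44 (y) x 14 mm, collar 46 x 40 x 4 mm on it, then a black grip 30 (x) x 36 (y) mm up to z = 110. Grip faces square to x have orange stripes, those square to y are plain black. Same after half a turn about z.
- tamper_grip (a point): Middle of the tamper's grip, 85 mm above the foot's underside, axes as the tamper's. At the start the grip leans 40 degrees from upright toward the rest's -x and only its plain black faces (36 mm apart) are free, from 60 mm above the underside up. The tamper leaves the rest straight up.
- rest: Fixed rest, black base 140 (x) x 66 (y) mm; origin: centre of its underside, z up. A steel slope with a lip carries the foot (tamper origin at x = 17, z = 50 mm); a rubber saddle 20 mm wide on a post at x = -60 mm, 120 mm high, stands against the lower orange face, 66 to 108 mm up the tamper.
- mat: Fixed white mat 130 x 130 mm, 3 mm thick, where the tamper is to be stood. Origin at the centre of its underside, z up.
- press: Fixed press, grey base 116 (x) x 96 (y) mm; origin: centre of its underside, z up. Two aluminium cheeks at y = +-32 mm, 60 mm long (x), 10 mm thick, tops at z = 147; 54 mm free between them. The foot enters from above, long side along x, 5 mm clear each side. The cheeks reach past the tamper's top once it is down, so there only fingers on the orange faces have room.
- plate_face (a point): Centre of the top of the glass slide pack (76 x 38 mm) on the sprung blue plate, above the press's origin; x along the press's x, z normal to the face. 44 mm above the counter at rest, 32 mm when bottomed. The plate also rocks on springs (about 3 N m per rad, up to 0.12 rad) if pressed off-centre or askew.
- plate_slide (a joint): Travel of the sprung plate in m: 0 up, 0.012 bottomed on its stop. It takes about 4 N to start and about 12 N to bottom, the tamper's own weight counting toward this; it springs back up when released.
- media_a: Bottle of pink medium with white cap, 45 mm across, 98 mm tall, origin at the centre of its underside. Stands loose near the work; leave alone.
- media_b: Second such bottle of pink medium with white cap, 45 mm across, 98 mm tall, origin at the centre of its underside. Leave alone.
- objective_can: Black round can, 41 mm across, 66 mm tall, origin at the centre of its underside. Leave alone.
- dropper_bottle: Small amber bottle with black cap, 33 mm across, 78 mm tall, origin at the centre of its underside. Leave alone.

How it is judged:
On the way, in this order (a step that is already met when the one before it is completed fails the run):
1. the tamper stands upright on the white mat, let go (angle between tamper's own z axis and vertical below 0.06 rad and x of tamper in the frame of mat between -0.06 and 0.06 m and y of tamper in the frame of mat between -0.06 and 0.06 m and z of tamper in the frame of mat below 0.006 m and contact force between the fingers and tamper below 0.2 N and linear speed of tamper below 0.02 m/s), for 0.1 s.
2. the tamper holds the sprung plate on its stop, both level, for 1.2 s (value of joint plate_slide above 0.0105 m and angle between each of plate_face, tamper's own z axis and vertical below 0.045 rad and contact force between tamper and press above 5 N and horizontal distance between tamper and plate_face below 0.015 m), for 1.2 s.
At the end, for the whole second after the job is handed in: The tamper stands upright (within 0.06 rad) and at rest on the white mat, its foot's centre within 60 mm of the mat's centre along each side of the mat; the sprung plate is up again (travel under 3 mm) (angle between tamper's own z axis and vertical below 0.06 rad and x of tamper in the frame of mat between -0.06 and 0.06 m and y of tamper in the frame of mat between -0.06 and 0.06 m and z of tamper in the frame of mat below 0.006 m and linear speed of tamper below 0.02 m/s and value of joint plate_slide below 0.003 m); the robot touches nothing.
It fails at once if a bottle or the can is shifted more than 25 mm or tipped (distance of any of media_a, media_b, objective_can, dropper_bottle from where it was at the start of the episode above 0.025 m or angle between any of media_a, media_b, objective_can, dropper_bottle's own z axis and vertical above 0.5 rad).
It also fails if it takes over 69 s, if anything falls off the work surface, if the arm or the gripper's body presses on something with over 40 N, if the wrist force passes 120 N, or if a joint passes its speed limit or range.

## Robot

A 7-joint arm with a two-finger parallel gripper is mounted at the origin on a cart in front of the work surface, level with it; the furniture and walls round the work are solid. World frame = base frame: x ahead of the robot, y to its left, z up, the work surface at z = 0. Lengths are in m, angles in rad, forces in N, time in s.
With the tool pointing down it reaches from about 0.4 to 0.9 m from the base axis. Payload 5.5 kg.
Tool frame: the origin (TCP) lies midway between the tips of the shut fingers; the grasp point (between the pads) lies 19 mm behind it; z points along the fingers, y is the line along which they close (so a half turn about z gives the same grasp; the last joint's range is limited). The gripper opens to 92 mm and grips with 3 to 60 N. Pads are 19 mm wide; open, the fingers measure 130 mm over their backs; the gripper's body (75 mm by 190 mm) begins 47 mm behind the grasp point.
Start: joints at [-0.876, 0.501, -0.427, 1.55, 0.221, 1.138, -0.21], TCP at [0.272, 0.59, 0.227] pointing down, gripper open.
Joint ranges: [-2.88, 2.88], [-0.31, 2.03], [-1.54, 1.56], [0.2, 2.42], [-1.41, 4.55], [0.19, 2.02], [-2.57, 2.57]. Speed limits (rad/s): [2.57, 2.57, 3.14, 3.14, 3.14, 3.14, 3.14].

## Interface

Orientations are given as a unit quaternion [w, x, y, z].
In Python, from rig import ctrl, capture, ticket gives the robot as it stands.
- The arm moves only by the tool carry_out, never from a script. Its argument "plan" is a list of rows, each an object with "gripper": the gripper command: -1 is fully open, 1 is shut, values between are in proportion; "delta_pos": the shift along the world's x, y, z scaled (see below), a list of three; "roll": the turn about the world's z scaled (see below). A call has 1 to 12 rows; each row shifts and turns the commanded pose from where the row before left it; what a row does not reach is not made up. The controller multiplies each number of a shift by 60 mm and each number of a turn by 60 degrees. A row lasts 1/8 s, in which the tool goes at most 62.5 mm and 10.7 degrees, less where a joint would pass 70% of its speed; a pose out of reach is approached as far as the arm can. A call with a number of a shift or a turn outside -1 to 1 is refused whole. A call with a gripper value outside its range is refused whole. The fingers move at their own pace and stop on an object; "grip_force" is the grip in N (left out, the last holds). Time passes only in rows, so rows that do not move let the fingers close. It gives the time, the measured TCP pose, the force, the opening and the grip force at its end, in the units of the state.
- ctrl.get_state(): the state, without advancing time (a new reading comes with each control period).
- capture(name): name is "side" or "top" or "wrist"; returns a dict with "img" (480x640x3 uint8, red, green, blue), "fx", "fy", "cx", "cy" (pixels), "extrinsics" (4x4, takes a point from world to camera coordinates); the wrist camera has in their place "hand_eye" (4x4, takes a point from camera to tool coordinates, whose origin is the TCP and whose axes are the flange's). Camera axes: x right, y down, z forward; pixel columns grow to the right and rows downward; lengths in m; the calibration is good to about 2 mm. A picture is of the moment at which its call begins: read the wrist's pose just before it. There is no depth.
- ticket.finish_job(): hands the job in; it is judged then, once.
The state is a dict: "time_s": time; "joints": joint angles; "joint_vel": joint speeds; "joint_torque": joint torques, N m; "eef_pos": TCP position; "tool_rot": TCP orientation; "contact_force": force on the tool from outside, world axes, zero at the start; "ft_torque": the same for the moment, N m; "finger_gap": finger opening in m; "gripper_force": force on a finger pad.
Only numpy, scipy, OpenCV 4.12 (cv2) and the standard library are available. Lean on these libraries where they do the work, as an engineer would, in place of code of your own. Each camera call takes 0.05 s, during which the arm holds its last target. There are 200 camera calls.

## Working session

There is one attempt and no reset: what is moved stays moved. The work goes in short steps, Python scripts to look and compute and a tool call to move; the robot and the scene stay as the last step left them, time stands still between calls to the robot, and variables do not carry over. Pictures are saved under pics/ and viewed, at most 10 in all, crops included, and the job is handed in when it is done.

Besides the shell and the picture viewer there is one more tool, called after "Emit:" as name([rows], argument=value, ...), one row to a line, values as JSON. carry_out: Moves the arm, as the interface text tells. Its arguments: {"type":"object","properties":{"plan":{"type":"array","items":{"type":"object","properties":{"gripper":{"type":"number"},"delta_pos":{"type":"array","items":{"type":"number"}},"roll":{"type":"number"}}}},"grip_force":{"type":"number"}},"required":["plan"]}

```bash
ls; mkdir -p pics; cat > h.py <<'E'
import numpy as np, cv2
from rig import ctrl, capture, ticket
E
python3 - <<'E'
from h import *
s=ctrl.get_state(); print(s['time_s'],s['eef_pos'],s['tool_rot'],s['finger_gap'])
import pickle
for n in ('side','top'):
    c=capture(n); cv2.imwrite(f'pics/{n}0.png',c['img'][:,:,::-1]); pickle.dump(c,open(n+'.pkl','wb'))
    E=np.array(c['extrinsics']); print(n,c['fx'],c['cx'],c['cy'],(-E[:3,:3].T@E[:3,3]).round(3)); print(E[:3,:3].round(3))
E
```

```text
pics
0.0 [0.27179739 0.58965419 0.22564482] [-2.33614236e-04  2.14213427e-01  9.76786369e-01 -9.70737216e-04] 0.09181678733811789
side 512.0751056898229 305.27904036178273 229.39972485530402 [0.287 0.387 0.666]
[[-0.842 -0.54  -0.004]
 [-0.355  0.559 -0.75 ]
 [ 0.407 -0.63  -0.662]]
top 523.1004076265605 324.85320463437586 229.12804368766476 [ 0.437 -0.169  0.978]
[[-0.013 -1.    -0.004]
 [-0.982  0.014 -0.189]
 [ 0.189  0.002 -0.982]]
```

View pics/side0.png

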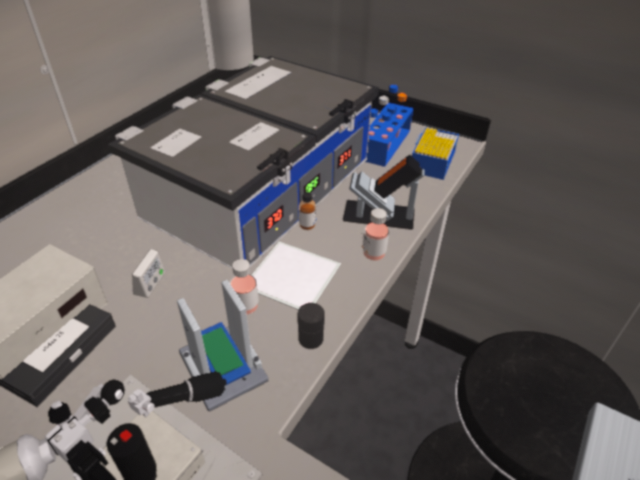

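View pics/top0.png

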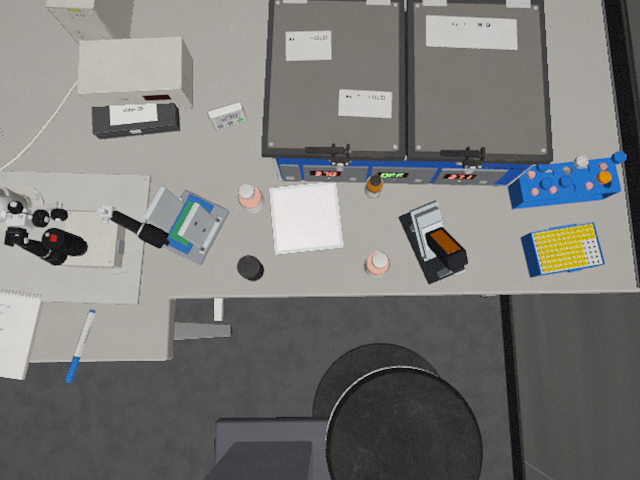

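The pictures show the rest and tamper at side (385,195) / top (435,243). The mat is at side (292,275) / top (306,217) and the press at side (222,360) / top (187,227). A black microscope arm sits next to the press at top (150,235). I'll enlarge these areas to read off corners.

```bash
python3 - <<'E'
from h import *
def crop(n,x0,y0,w,h,k):
    im=cv2.imread(f'pics/{n}0.png')[y0:y0+h,x0:x0+w]
    im=cv2.resize(im,None,fx=k,fy=k,interpolation=cv2.INTER_CUBIC)
    for i in range(0,w,10):
        cv2.line(im,(i*k,0),(i*k,6),(0,0,255),1)
        if i%20==0: cv2.putText(im,str(x0+i),(i*k,16),0,.35,(0,0,255),1)
    for j in range(0,h,10):
        cv2.line(im,(0,j*k),(6,j*k),(0,0,255),1)
        if j%20==0: cv2.putText(im,str(y0+j),(8,j*k+4),0,.35,(0,0,255),1)
    return im
a=crop('top',130,180,100,100,4);b=crop('top',390,190,100,100,4)
c=crop('side',170,280,100,130,4);d=crop('side',340,150,100,100,4)
cv2.imwrite('pics/c1.png',np.hstack([b,d]))
a2=crop('top',130,180,100,100,4); 
cv2.imwrite('pics/c2.png',np.hstack([a,cv2.copyMakeBorder(c,0,0,0,0,0)[:400]]) if 0 else np.hstack([cv2.copyMakeBorder(a,0,120,0,0,0),c]))
E
```

```text
(no output)
```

View pics/c1.png

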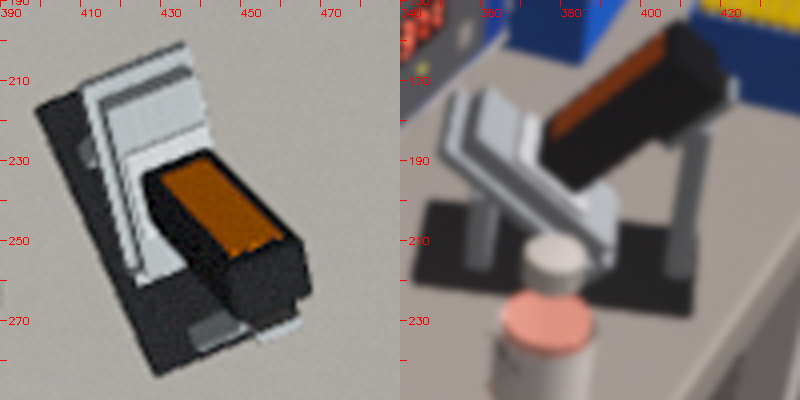

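View pics/c2.png

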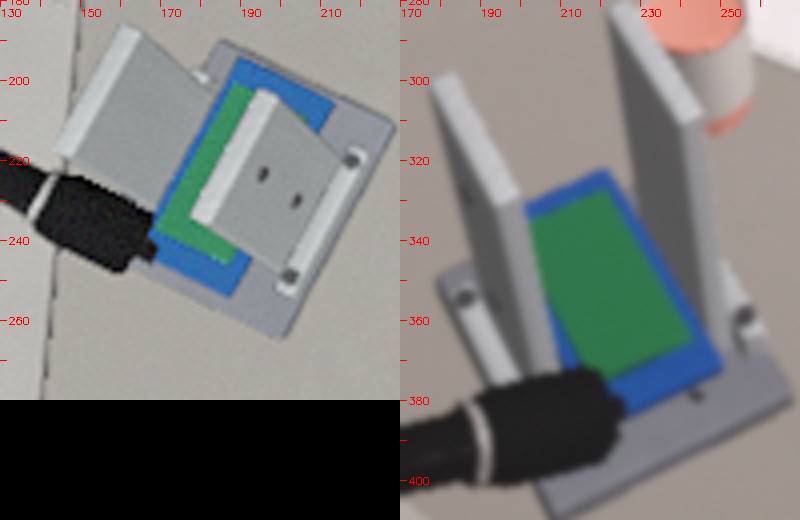

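```bash
cat >> h.py <<'E'
import pickle
from scipy.optimize import least_squares
C={n:pickle.load(open(n+'.pkl','rb')) for n in ('side','top')}
def proj(n,P):
    c=C[n];E=np.array(c['extrinsics']);q=np.atleast_2d(P)@E[:3,:3].T+E[:3,3]
    return np.c_[c['fx']*q[:,0]/q[:,2]+c['cx'],c['fy']*q[:,1]/q[:,2]+c['cy']]
def tri(t,s):
    return least_squares(lambda p:np.r_[(proj('top',p)-t).ravel(),(proj('side',p)-s).ravel()],[.4,-.1,.1])
def R(yaw,til=0):
    c,s=np.cos(yaw),np.sin(yaw);a,b=np.cos(til),np.sin(til)
    return np.array([[c,-s,0],[s,c,0],[0,0,1]])@np.array([[a,0,b],[0,1,0],[-b,0,a]])
E
python3 - <<'E'
from h import *
for nm,t,s in [('tube',(168,241),(225,382)),('LC+',(163.5,187.3),(180.5,299.5)),('LC-',(146.8,218.2),(197,329.5)),('RC+',(198,203),(225.2,281)),('RC-',(180.3,234.5),(243,310)),
 ('m1',(270,187),(284,243)),('m1',(270,187),(250,285)),('m2',(336,182),(284,243)),('m3',(343,249),(341,262)),('m4',(275,253),(308,307)),
 ('mediaA cap',(248,190),(240,268)),('mediaB cap',(379,258),(378,216)),('can top',(250,266),(311,313)),('dropper',(376,181),(308,199)),('tube far',(105,213),(138,397)),('black ball',(0,0),(0,0))][:-1]:
    r=tri(t,s);print(nm,r.x.round(4),round((2*r.cost)**.5,1))
# tamper: x,y,z,yaw
L=np.array([[15,-18,110],[15,18,110],[15,-18,18],[15,18,18],[-15,-18,110],[-15,18,110]])/1000
T=np.array([[465.5,250],[447.5,258.75],[442.5,227.5],[425.5,235],[467.5,263],[448.75,271]])
f=lambda v:(proj('top',L@R(v[3],-v[4]).T+v[:3])-T)
for fix in (0,1):
    r=least_squares(lambda v:np.r_[f(v).ravel(),(v[4]-np.radians(40))*(1000 if fix else 0), (v[2]-.05)*(2e4 if fix else 0)],[.4,-.35,.05,.4,.7])
    print(r.x.round(4),f(r.x).round(1).tolist())
v=r.x
F=np.array([[x,y,z] for z in(0,14) for x,y in((46,22),(-46,22),(-46,-22),(46,-22))]+[[x,y,z] for z in(18,110) for x,y in((15,18),(-15,18),(-15,-18),(15,-18))])/1000
ims=[]
for n,x0,y0 in(('top',390,190),('side',340,150)):
    im=cv2.resize(cv2.imread(f'pics/{n}0.png')[y0:y0+100,x0:x0+100],None,fx=4,fy=4,interpolation=2)
    p=((proj(n,F@R(v[3],-v[4]).T+v[:3])-[x0,y0]+.5)*4).astype(int)
    for a in(0,4,8,12):cv2.polylines(im,[p[a:a+4]],1,(0,255,0) if a<8 else(255,255,0),1)
    ims.append(im)
cv2.imwrite('pics/o1.png',np.hstack(ims))
E
```

```text
tube [0.5973 0.1181 0.0359] 2.0
LC+ [0.6724 0.0984 0.1429] 0.7
LC- [0.6209 0.1237 0.1421] 0.8
RC+ [0.6442 0.0401 0.1426] 0.0
RC- [0.592  0.0673 0.142 ] 0.1
m1 [ 0.6546 -0.0847  0.1193] 18.3
m1 [ 0.7015 -0.0659  0.0052] 4.8
m2 [ 0.7142 -0.1918 -0.0011] 2.8
m3 [ 0.5876 -0.2003  0.0061] 1.7
m4 [ 0.5795 -0.0737  0.0136] 0.8
mediaA cap [ 0.6814 -0.0328  0.0847] 0.3
mediaB cap [ 0.555  -0.2601  0.0884] 1.1
can top [ 0.5497 -0.0343  0.0586] 0.4
dropper [ 0.6999 -0.2614  0.0643] 0.1
tube far [0.644  0.2155 0.0919] 2.1
[ 0.6234 -0.3798 -0.0486  0.3861  0.7158] [[-0.5, 0.5], [-0.6, -0.5], [-0.2, 0.1], [0.1, -0.4], [0.1, 0.4], [1.1, -0.0]]
[ 0.6084 -0.3575  0.05    0.3634  0.698 ] [[1.1, 0.3], [-1.3, -0.3], [-0.3, -2.1], [-2.1, -2.2], [1.9, 2.0], [0.5, 2.0]]
```

View pics/o1.png

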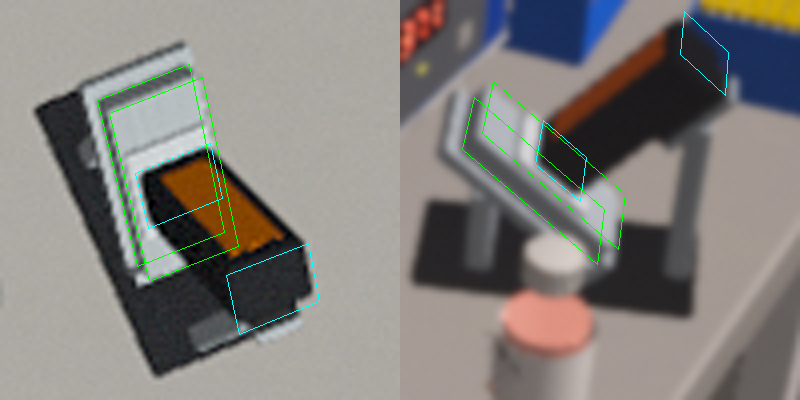

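The fit puts the tamper grip at about (0.557, −0.377, 0.115) with yaw 20.8°, and its outline agrees in both views to about 1–2 px. The press is at (0.632, 0.082) with yaw −27°, and the mat at (0.646, −0.133). Next I'll check where the incubator front is and move off.

```bash
python3 - <<'E'
from h import *
for nm,t,s in [('inc lid corner',(262,157),(231,194)),('handle1',(340,160),(270,165)),('handle2',(470,163),(343,112)),('inc front bottom',(277,181),(246,258))]:
    r=tri(t,s);print(nm,r.x.round(4),round((2*r.cost)**.5,1))
E
```

```text
inc lid corner [ 0.7088 -0.0686  0.1953] 4.7
handle1 [ 0.7154 -0.1891  0.1732] 10.3
handle2 [ 0.698  -0.3973  0.1836] 5.2
inc front bottom [ 0.7077 -0.0802  0.0527] 1.4
```

Emit:
carry_out([
  {"delta_pos": [0.5, -0.8, 0.5], "roll": -0.17, "gripper": -1},
  {"delta_pos": [0.5, -0.8, 0.5], "roll": -0.17, "gripper": -1},
  {"delta_pos": [0.5, -0.8, 0.2], "roll": -0.17, "gripper": -1},
  {"delta_pos": [0.3, -0.9, 0], "roll": -0.17, "gripper": -1},
  {"delta_pos": [0.3, -0.9, 0], "roll": -0.17, "gripper": -1},
  {"delta_pos": [0.2, -0.9, 0], "roll": -0.17, "gripper": -1},
  {"delta_pos": [0.2, -0.9, 0], "roll": -0.17, "gripper": -1},
  {"delta_pos": [0.2, -0.9, 0], "roll": -0.17, "gripper": -1},
], grip_force=8)

```text
time_s: 1.1
eef_pos: [0.4325, 0.1768, 0.2971]
tool_rot: [-0.0, 0.802, 0.597, -0.0]
contact_force: [0.9, -0.5, -0.6]
finger_gap: 0.0917
gripper_force: 0.0
```

Emit:
carry_out([
  {"delta_pos": [0.2, -0.8, 0.3], "roll": -0.12, "gripper": -1},
  {"delta_pos": [0.2, -0.9, 0.3], "roll": -0.12, "gripper": -1},
  {"delta_pos": [0.2, -0.9, 0], "roll": -0.12, "gripper": -1},
  {"delta_pos": [0.2, -0.9, 0], "roll": -0.12, "gripper": -1},
  {"delta_pos": [0, 0, 0], "roll": 0, "gripper": -1},
])

```text
time_s: 1.72
eef_pos: [0.4805, -0.0365, 0.3331]
tool_rot: [0.001, 0.926, 0.377, -0.0]
contact_force: [-0.0, -0.4, 0.2]
finger_gap: 0.0915
gripper_force: 0.0
```

```bash
cat >> h.py <<'E'
from scipy.spatial.transform import Rotation as Ro
def shot(name):
    s=ctrl.get_state(); c=capture('wrist'); c['pos']=s['eef_pos'];c['q']=s['tool_rot'];pickle.dump(c,open(name+'.pkl','wb'))
    q=s['tool_rot'];T=np.eye(4);T[:3,:3]=Ro.from_quat(np.r_[q[1:],q[0]]).as_matrix();T[:3,3]=s['eef_pos']
    c['extrinsics']=np.linalg.inv(T@np.array(c['hand_eye']));pickle.dump(c,open(name+'.pkl','wb'))
    cv2.imwrite(f'pics/{name}.png',c['img'][:,:,::-1]); print(s['time_s'],s['eef_pos'],np.round(s['joints'],2))
def load(name): C[name]=pickle.load(open(name+'.pkl','rb'))
def yaw(): 
    q=ctrl.get_state()['tool_rot'];m=Ro.from_quat(np.r_[q[1:],q[0]]).as_matrix();return np.degrees(np.arctan2(m[1,1],m[0,1]))
E
python3 -c "
from h import *
shot('w1');print(yaw(),np.array(C and pickle.load(open('w1.pkl','rb'))['hand_eye']).round(3))"
```

```text
1.725 [ 0.48051007 -0.03650978  0.33308905] [-0.17  0.07  0.2   1.84 -0.01  1.24 -0.76]
-45.38857736635666 [[ 0.    -0.959 -0.283  0.077]
 [ 1.     0.     0.     0.001]
 [-0.    -0.283  0.959 -0.158]
 [ 0.     0.     0.     1.   ]]
```

View pics/w1.png

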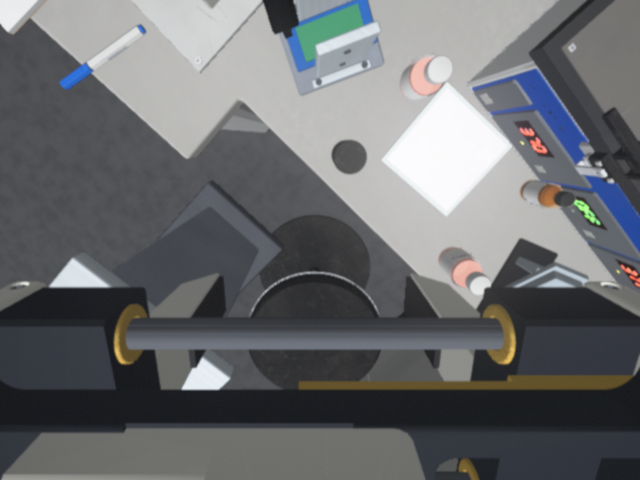

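The wrist view shows the mat corners at (448,84), (509,148), (446,214) and (384,158). The incubator's front foot corner is at about (471,84) and its lid corner at (531,47).

```bash
cat >> h.py <<'E'
def trin(**o):
    r=least_squares(lambda p:np.concatenate([(proj(n,p)-np.array(v)).ravel() for n,v in o.items()]),[.6,-.1,.1])
    return r.x.round(4),round((2*r.cost)**.5,1)
def onz(n,uv,z):
    return least_squares(lambda p:(proj(n,[p[0],p[1],z])-uv).ravel(),[.6,-.1]).x.round(4)
E
python3 - <<'E'
from h import *
load('w1')
print('mat w1',[onz('w1',p,.003) for p in((448,84),(509,148),(446,214),(384,158))])
print('mat top',[onz('top',p,.003) for p in((270,187),(336,182),(343,249),(275,253))])
print('inc bot',trin(top=(277,181),side=(243,258),w1=(471,84)),trin(top=(277,181),w1=(471,84)))
print('lid',trin(top=(262,157),side=(231,196),w1=(531,47)),trin(top=(262,157),w1=(531,47)))
print('handle',trin(top=(340,163),w1=(590,165)),trin(top=(310,155),w1=(585,150)))
print('LC',trin(top=(163.5,187.3),side=(180.5,299.5)))
print('RC-',trin(top=(180.3,234.5),side=(243,310),w1=(318,50)))
print('RC+',trin(top=(198,203),side=(225.2,281),w1=(379,30)))
print('can',trin(top=(250,266),w1=(350,157)),'A',trin(top=(248,190),w1=(437,69)),'B',trin(top=(379,258),w1=(478,284)),'D',trin(top=(376,181),w1=(564,199)))
E
```

```text
mat w1 [array([ 0.7073, -0.0638]), array([ 0.7144, -0.1885]), array([ 0.5931, -0.1988]), array([ 0.5836, -0.0739])]
mat top [array([ 0.7086, -0.0628]), array([ 0.7168, -0.1902]), array([ 0.5858, -0.2012]), array([ 0.58  , -0.0731])]
inc bot (array([ 0.7098, -0.0769,  0.0516]), np.float64(3.9)) (array([ 0.7136, -0.0786,  0.0381]), np.float64(2.1))
lid (array([ 0.7064, -0.0621,  0.1895]), np.float64(8.3)) (array([ 0.7173, -0.0654,  0.1666]), np.float64(2.8))
handle (array([ 0.7047, -0.1943,  0.1545]), np.float64(0.5)) (array([ 0.689 , -0.1511,  0.1994]), np.float64(11.0))
LC (array([0.6724, 0.0984, 0.1429]), np.float64(0.7))
RC- (array([0.5926, 0.0674, 0.1418]), np.float64(0.7))
RC+ (array([0.6436, 0.0395, 0.1422]), np.float64(1.0))
can (array([ 0.5498, -0.0333,  0.0514]), np.float64(0.3)) A (array([ 0.6838, -0.0313,  0.0735]), np.float64(0.1)) B (array([ 0.5536, -0.2588,  0.094 ]), np.float64(1.4)) D (array([ 0.7003, -0.2605,  0.0698]), np.float64(1.2))
```

Emit:
carry_out([
  {"delta_pos": [0.2, -0.8, 0], "roll": -0.06, "gripper": -1},
  {"delta_pos": [0.2, -0.8, 0], "roll": -0.06, "gripper": -1},
  {"delta_pos": [0.2, -0.8, -0.2], "roll": -0.06, "gripper": -1},
  {"delta_pos": [0.2, -0.8, -0.2], "roll": -0.06, "gripper": -1},
  {"delta_pos": [0.2, -0.8, -0.2], "roll": -0.06, "gripper": -1},
  {"delta_pos": [0.2, -0.8, -0.3], "roll": -0.06, "gripper": -1},
  {"delta_pos": [0.1, -0.8, -0.3], "roll": -0.04, "gripper": -1},
  {"delta_pos": [0, 0, 0], "roll": 0, "gripper": -1},
])

```text
time_s: 2.78
eef_pos: [0.5566, -0.3696, 0.2579]
tool_rot: [-0.001, 0.984, 0.179, -0.003]
contact_force: [-0.6, 0.3, -0.3]
finger_gap: 0.0917
gripper_force: 0.0
```

```bash
python3 -c "
from h import *
shot('w2');print(yaw())"
```

```text
2.775 [ 0.55659706 -0.36960894  0.25789212] [ 0.25  0.5   0.42  1.49 -0.21  1.2  -0.5 ]
-69.17515424287754
```

View pics/w2.png

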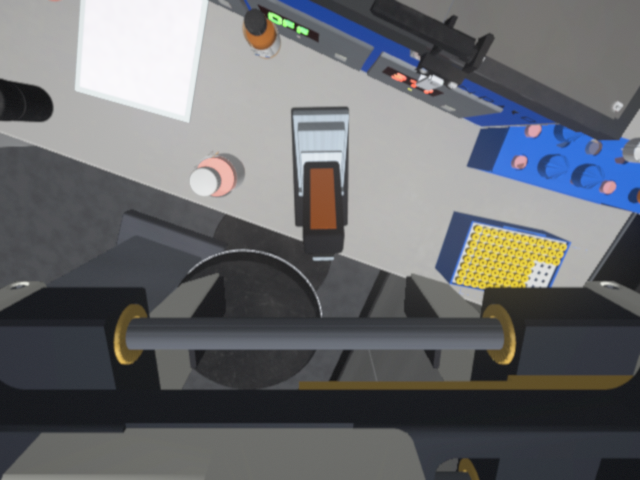

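The grip in the wrist view runs from (304–340,163) at the collar to (304–344,230) at the top edge. The lower edge of its end face is at (304–343,251). I'll refit jointly with the top view.

```bash
python3 - <<'E'
from h import *
load('w2')
L=np.array([[15,-18,110],[15,18,110],[15,-18,18],[15,18,18],[-15,-18,110],[-15,18,110]])/1000
T=np.array([[465.5,250],[447.5,258.75],[442.5,227.5],[425.5,235],[467.5,263],[448.75,271]])-.3
W=np.array([[344,229],[304,231],[340,163],[304,163],[343,250],[304,252]])
P=lambda v:L@R(v[3],-np.radians(40)).T+v[:3]
g=lambda v,n,o:(proj(n,P(v))-o)
for nm,wt in(('both',(1,1)),('w2',(0,1)),('top',(1,0))):
    r=least_squares(lambda v:np.r_[wt[0]*g(v,'top',T).ravel(),wt[1]*g(v,'w2',W).ravel()],[.608,-.357,.05,.36]);v=r.x
    gp=v[:3]+R(v[3],-np.radians(40))@[0,0,.085]
    print(nm,v.round(4),np.degrees(v[3]).round(1),'grip',gp.round(4),'rms',(2*r.cost/12)**.5)
    if nm=='both':print(g(v,'top',T).round(1).tolist(),g(v,'w2',W).round(1).tolist())
E
```

```text
both [ 0.6096 -0.3587  0.0324  0.3759] 21.5 grip [ 0.5588 -0.3788  0.0975] rms 2.6456827822094184
[[-0.3, 1.1], [-2.2, 0.6], [-1.5, -0.7], [-2.8, -0.7], [0.6, 2.4], [-0.2, 2.6]] [[1.1, 3.8], [0.5, 2.3], [-0.1, -3.9], [1.2, -3.3], [0.1, 0.2], [1.6, -1.3]]
w2 [ 0.6063 -0.3594  0.0194  0.3794] 21.7 grip [ 0.5556 -0.3796  0.0845] rms 1.6551281535234657
top [ 0.6214 -0.3774 -0.0388  0.3811] 21.8 grip [ 0.5707 -0.3977  0.0263] rms 0.48757692028307076
```

```bash
python3 - <<'E'
from h import *
load('w2');load('w1')
print('end top edge mid',trin(top=(456.2,254.1),w2=(324,230)))
print('end bottom mid',trin(top=(457.8,266.7),w2=(323.5,251)))
print('collar mid',trin(top=(433.7,231),w2=(322,163)))
print('base corner',trin(top=(398.5,216.7),side=(347.3,200.4)),trin(top=(429.2,283.9),side=(343,219.7)))
print('capB',trin(top=(379,258),w2=(204,181)),'D',trin(top=(376,181),w2=(256,20)))
# expected
for v in ([.608,-.358,.05,.375],[.608,-.358,.045,.375]):
    Q=np.array([[15,0,110],[-15,0,110],[15,0,18]])/1000@R(v[3],-np.radians(40)).T+v[:3]
    print(Q.round(4).tolist(),proj('top',Q).round(1).tolist(),proj('w2',Q).round(1).tolist())
E
```

```text
end top edge mid (array([ 0.5567, -0.3797,  0.1265]), np.float64(2.1))
end bottom mid (array([ 0.536 , -0.3865,  0.1182]), np.float64(0.4))
collar mid (array([ 0.6065, -0.3593,  0.0672]), np.float64(0.7))
base corner (array([ 0.6344, -0.2993,  0.0629]), np.float64(0.6)) (array([ 0.584 , -0.346 , -0.0182]), np.float64(50.9))
capB (array([ 0.5543, -0.2599,  0.096 ]), np.float64(0.9)) D (array([ 0.7015, -0.2597,  0.0726]), np.float64(2.4))
[[0.5529, -0.3797, 0.1439], [0.5315, -0.3881, 0.1246], [0.6079, -0.358, 0.0734]] [[457.2, 254.4], [460.2, 269.0], [433.1, 229.3]] [[323.7, 240.3], [323.4, 258.1], [321.6, 161.9]]
[[0.5529, -0.3797, 0.1389], [0.5315, -0.3881, 0.1196], [0.6079, -0.358, 0.0684]] [[456.4, 254.9], [459.5, 269.3], [432.6, 229.8]] [[323.6, 238.6], [323.3, 256.2], [321.5, 161.5]]
```

Emit:
carry_out([
  {"delta_pos": [0, -0.14, -0.5], "gripper": -1},
  {"delta_pos": [0, 0, -0.7], "gripper": -1},
  {"delta_pos": [0, 0, -0.6], "gripper": -1},
  {"delta_pos": [0, 0, -0.5], "gripper": -1},
  {"delta_pos": [0, 0, -0.35], "gripper": -1},
  {"delta_pos": [0, 0, 0], "gripper": -0.3},
  {"delta_pos": [0, 0, 0], "gripper": 1},
  {"delta_pos": [0, 0, 0], "gripper": 1},
  {"delta_pos": [0, 0, 0], "gripper": 1},
  {"delta_pos": [0, 0, 0], "gripper": 1},
], grip_force=15)

```text
$.plan[0]: bad value
```

```bash
python3 -c "
from h import *
s=ctrl.get_state();print(s['eef_pos'],s['contact_force'],s['ft_torque'],s['finger_gap'],s['gripper_force'])"
```

```text
[ 0.55786869 -0.36715975  0.25906434] [-0.3301301   0.83538953  0.75737479] [-0.05703191  0.15546685  0.06315034] 0.09153010154968706 0.0
```

Emit:
carry_out([
  {"delta_pos": [0, -0.15, -0.5], "roll": 0, "gripper": -1},
  {"delta_pos": [0, 0, -0.7], "roll": 0, "gripper": -1},
  {"delta_pos": [0, 0, -0.6], "roll": 0, "gripper": -1},
  {"delta_pos": [0, 0, -0.5], "roll": 0, "gripper": -1},
  {"delta_pos": [0, 0, -0.35], "roll": 0, "gripper": -1},
  {"delta_pos": [0, 0, 0], "roll": 0, "gripper": -0.3},
  {"delta_pos": [0, 0, 0], "roll": 0, "gripper": 1},
  {"delta_pos": [0, 0, 0], "roll": 0, "gripper": 1},
  {"delta_pos": [0, 0, 0], "roll": 0, "gripper": 1},
  {"delta_pos": [0, 0, 0], "roll": 0, "gripper": 1},
], grip_force=15)

```text
time_s: 4.08
eef_pos: [0.5587, -0.3765, 0.1028]
tool_rot: [0.0, 0.983, 0.181, 0.0]
contact_force: [0.3, -0.1, -0.4]
finger_gap: 0.0465
gripper_force: 0.0
```

```bash
python3 -c "
from h import *
s=ctrl.get_state();print(s['time_s'],s['eef_pos'],s['contact_force'],s['ft_torque'],s['finger_gap'],s['gripper_force'])"
```

```text
4.075 [ 0.55872695 -0.37650146  0.10278149] [ 0.30950753 -0.09491627 -0.44114309] [-0.0529344   0.1237189  -0.05950104] 0.04652550667725248 0.0
```

Still closing; wait, then test-lift.

Emit:
carry_out([
  {"delta_pos": [0, 0, 0], "roll": 0, "gripper": 1},
  {"delta_pos": [0, 0, 0], "roll": 0, "gripper": 1},
  {"delta_pos": [0, 0, 0], "roll": 0, "gripper": 1},
  {"delta_pos": [0, 0, 0], "roll": 0, "gripper": 1},
], grip_force=15)

```text
time_s: 4.58
eef_pos: [0.5586, -0.3764, 0.1024]
tool_rot: [0.0, 0.983, 0.181, 0.0]
contact_force: [-0.3, -1.1, 2.3]
finger_gap: 0.0359
gripper_force: 15.0
```

Emit:
carry_out([
  {"delta_pos": [0, 0, 0.15], "roll": 0, "gripper": 1},
  {"delta_pos": [0, 0, 0.3], "roll": 0, "gripper": 1},
  {"delta_pos": [0, 0, 0.5], "roll": 0, "gripper": 1},
  {"delta_pos": [0, 0, 0.6], "roll": 0, "gripper": 1},
  {"delta_pos": [0, 0, 0.6], "roll": 0, "gripper": 1},
  {"delta_pos": [0, 0, 0], "roll": 0, "gripper": 1},
])

```text
time_s: 5.32
eef_pos: [0.5604, -0.378, 0.2362]
tool_rot: [0.003, 0.983, 0.181, 0.003]
contact_force: [-0.0, -0.2, -3.5]
finger_gap: 0.036
gripper_force: 15.0
```

```bash
python3 -c "
from h import *
s=ctrl.get_state();print(s['contact_force'],s['ft_torque'],s['finger_gap'],s['gripper_force']);shot('w3')
c=capture('top');cv2.imwrite('pics/t3.png',c['img'][:,:,::-1]);c=capture('side');cv2.imwrite('pics/s3.png',c['img'][:,:,::-1])
a=cv2.imread('pics/s3.png')[80:280,280:480];b=cv2.imread('pics/w3.png')[100:400,180:480]
cv2.imwrite('pics/k3.png',np.hstack([cv2.resize(a,(400,400)),cv2.resize(b,(400,400))]))"
```

```text
[-0.00984579 -0.17242892 -3.5019616 ] [-0.16264169  0.23721212 -0.04291186] 0.036021326513039346 14.977321922779083
5.325 [ 0.56040667 -0.37803509  0.23616057] [ 0.27  0.53  0.42  1.5  -0.22  1.16 -0.48]
```

View pics/k3.png

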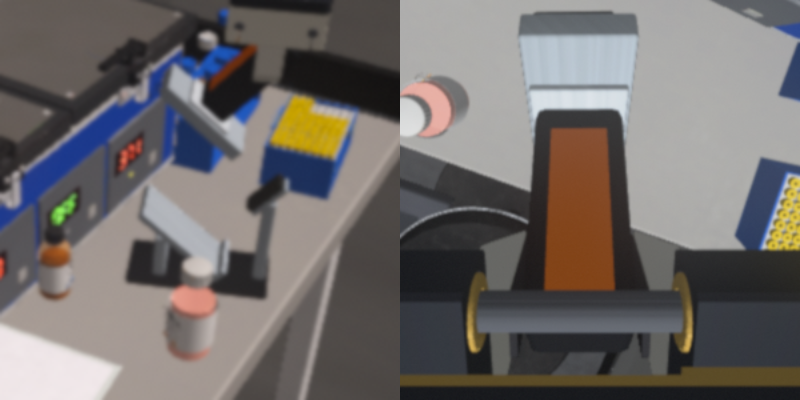

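The tamper is held, still leaning 40°, and the wrist force reads 3.5 N, which matches its weight. I'll carry it to the mat and turn it to −27° on the way.

Emit:
carry_out([
  {"delta_pos": [0.12, 0.4, 0.1], "roll": -0.13, "gripper": 1},
  {"delta_pos": [0.12, 0.7, 0], "roll": -0.13, "gripper": 1},
  {"delta_pos": [0.12, 0.8, 0], "roll": -0.14, "gripper": 1},
  {"delta_pos": [0.12, 0.9, 0], "roll": -0.13, "gripper": 1},
  {"delta_pos": [0.12, 0.8, 0], "roll": -0.13, "gripper": 1},
  {"delta_pos": [0.12, 0.6, 0], "roll": -0.13, "gripper": 1},
  {"delta_pos": [0, 0.23, 0], "roll": 0, "gripper": 1},
  {"delta_pos": [0, 0, -0.4], "roll": 0, "gripper": 1},
  {"delta_pos": [0, 0, -0.7], "roll": 0, "gripper": 1},
  {"delta_pos": [0, 0, -0.6], "roll": 0, "gripper": 1},
  {"delta_pos": [0, 0, -0.3], "roll": 0, "gripper": 1},
  {"delta_pos": [0, 0, 0], "roll": 0, "gripper": 1},
])

```text
time_s: 6.98
eef_pos: [0.6002, -0.1114, 0.1158]
tool_rot: [0.001, 0.973, -0.23, -0.002]
contact_force: [0.7, 0.1, -2.0]
finger_gap: 0.0363
gripper_force: 15.0
```

```bash
python3 -c "
from h import *
s=ctrl.get_state();print(s['eef_pos'],s['contact_force'],np.round(s['joints'],2),yaw())"
```

```text
[ 0.60023401 -0.111362    0.11581462] [ 0.69919193  0.13780485 -1.97874411] [-0.23  0.57  0.5   1.77 -0.33  0.89 -1.62] -116.54758328915513
```

Emit:
carry_out([
  {"delta_pos": [0, 0, -0.15], "roll": 0, "gripper": 1},
  {"delta_pos": [0, 0, -0.15], "roll": 0, "gripper": 1},
  {"delta_pos": [0, 0, -0.05], "roll": 0, "gripper": 1},
  {"delta_pos": [0, 0, 0], "roll": 0, "gripper": 1},
])

```text
time_s: 7.48
eef_pos: [0.6017, -0.1104, 0.0962]
tool_rot: [0.0, 0.973, -0.229, -0.0]
contact_force: [0.0, -0.5, -2.6]
finger_gap: 0.0366
gripper_force: 15.0
```

Emit:
carry_out([
  {"delta_pos": [0, 0, -0.05], "roll": 0, "gripper": 1},
  {"delta_pos": [0, 0, -0.05], "roll": 0, "gripper": 1},
  {"delta_pos": [0, 0, 0], "roll": 0, "gripper": 1},
])

```text
time_s: 7.85
eef_pos: [0.6015, -0.1104, 0.09]
tool_rot: [0.0, 0.973, -0.229, -0.0]
contact_force: [-0.1, 0.0, -2.7]
finger_gap: 0.0355
gripper_force: 15.0
```

Emit:
carry_out([
  {"delta_pos": [0, 0, -0.05], "roll": 0, "gripper": 1},
  {"delta_pos": [0, 0, -0.03], "roll": 0, "gripper": 1},
  {"delta_pos": [0, 0, 0], "roll": 0, "gripper": 1},
])

```text
time_s: 8.22
eef_pos: [0.6017, -0.1105, 0.0856]
tool_rot: [-0.0, 0.973, -0.23, -0.0]
contact_force: [0.2, 0.5, -1.4]
finger_gap: 0.0359
gripper_force: 15.0
```

Emit:
carry_out([
  {"delta_pos": [0, 0, 0], "roll": 0, "gripper": 1},
  {"delta_pos": [0, 0, 0], "roll": 0, "gripper": 1},
  {"delta_pos": [0, 0, 0], "roll": 0, "gripper": 1},
  {"delta_pos": [0, 0, 0], "roll": 0, "gripper": 1},
], grip_force=3)

```text
time_s: 8.72
eef_pos: [0.6022, -0.1107, 0.0857]
tool_rot: [0.0, 0.973, -0.23, 0.001]
contact_force: [1.1, 0.1, -0.3]
finger_gap: 0.036
gripper_force: 3.0
```

```bash
python3 -c "
from h import *
s=ctrl.get_state();print(s['contact_force'],s['ft_torque'],s['gripper_force']);shot('w4')
c=capture('side');cv2.imwrite('pics/s4.png',c['img'][:,:,::-1])
a=cv2.imread('pics/s4.png')[180:380,180:380];b=cv2.imread('pics/w4.png')[100:400,180:480]
cv2.imwrite('pics/k4.png',np.hstack([cv2.resize(a,(400,400)),cv2.resize(b,(400,400))]))"
```

```text
[ 1.12715792  0.06632155 -0.27694434] [-0.20532694 -0.00154043 -0.03247996] 2.999894432723522
8.725 [ 0.60219926 -0.11071713  0.08571764] [-0.21  0.61  0.48  1.78 -0.36  0.84 -1.6 ]
```

View pics/k4.png

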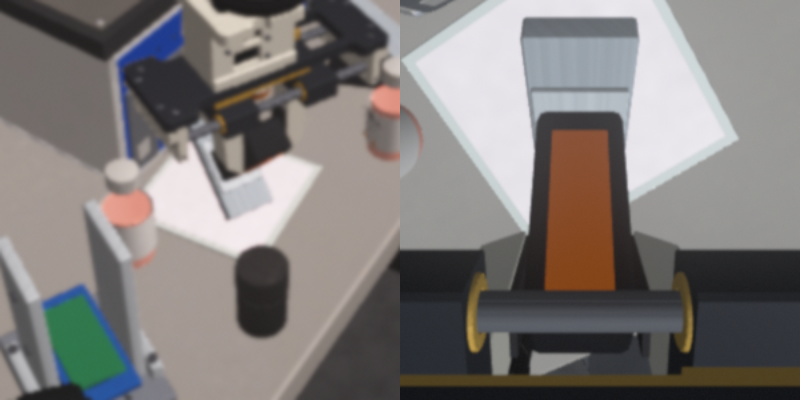

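The tamper's low foot edge is on the mat and it still leans 40°; pad friction is holding it. I'll lift a few millimetres so it can swing upright under light grip.

Emit:
carry_out([
  {"delta_pos": [0, 0, 0.05], "roll": 0, "gripper": 1},
  {"delta_pos": [0, 0, 0.05], "roll": 0, "gripper": 1},
  {"delta_pos": [0, 0, 0], "roll": 0, "gripper": 1},
  {"delta_pos": [0, 0, 0], "roll": 0, "gripper": 1},
])

```text
time_s: 9.32
eef_pos: [0.6013, -0.1102, 0.0912]
tool_rot: [-0.0, 0.973, -0.229, -0.0]
contact_force: [0.2, 0.2, -3.1]
finger_gap: 0.0359
gripper_force: 3.0
```

```bash
cat >> h.py <<'E'
def stripe(name):
    im=cv2.cvtColor(cv2.imread(f'pics/{name}.png'),cv2.COLOR_BGR2HSV)[150:330,240:400]
    m=((im[...,0]>5)&(im[...,0]<20)&(im[...,1]>170)).astype(np.uint8)
    n,_,st,ce=cv2.connectedComponentsWithStats(m);i=1+np.argmax(st[1:,4]);print('stripe',st[i]+np.array([240,150,0,0,0]))
E
python3 -c "
from h import *
stripe('w3');stripe('w4');shot('w5');stripe('w5')
s=ctrl.get_state();print(s['contact_force'],s['ft_torque'])"
```

```text
stripe [ 288  214   53  103 4678]
stripe [ 288  237   53   81 3539]
9.325 [ 0.60125622 -0.11022942  0.09116099] [-0.22  0.6   0.48  1.78 -0.36  0.85 -1.61]
stripe [291 287  48   3  91]
[ 0.41132005  0.66151507 -4.53263963] [0.0052607  0.19380054 0.00800156]
```

The stripe has collapsed to an edge-on view, so the tamper swung upright. I'll lower it.

Emit:
carry_out([
  {"delta_pos": [0, 0, -0.08], "roll": 0, "gripper": 1},
  {"delta_pos": [0, 0, -0.08], "roll": 0, "gripper": 1},
  {"delta_pos": [0, 0, -0.06], "roll": 0, "gripper": 1},
  {"delta_pos": [0, 0, 0], "roll": 0, "gripper": 1},
])

```text
time_s: 9.88
eef_pos: [0.6022, -0.1106, 0.0782]
tool_rot: [0.0, 0.973, -0.23, 0.0]
contact_force: [1.6, -0.3, 0.9]
finger_gap: 0.0363
gripper_force: 3.0
```

Emit:
carry_out([
  {"delta_pos": [0, 0, -0.03], "roll": 0, "gripper": 1},
  {"delta_pos": [0, 0, -0.03], "roll": 0, "gripper": 1},
  {"delta_pos": [0, 0, 0], "roll": 0, "gripper": 1},
])

```text
time_s: 10.25
eef_pos: [0.6018, -0.1104, 0.0746]
tool_rot: [-0.0, 0.973, -0.23, 0.0]
contact_force: [1.8, -0.0, 2.3]
finger_gap: 0.0359
gripper_force: 3.0
```

Emit:
carry_out([
  {"delta_pos": [0, 0, 0], "roll": 0, "gripper": 0.1},
  {"delta_pos": [0, 0, 0], "roll": 0, "gripper": 0},
  {"delta_pos": [0, 0, 0], "roll": 0, "gripper": -0.3},
  {"delta_pos": [0, 0, 0], "roll": 0, "gripper": -0.3},
  {"delta_pos": [0, 0, 0], "roll": 0, "gripper": -0.3},
  {"delta_pos": [0, 0, 0], "roll": 0, "gripper": -0.3},
])

```text
time_s: 11.0
eef_pos: [0.6017, -0.1105, 0.0747]
tool_rot: [0.0, 0.973, -0.23, 0.0]
contact_force: [-0.1, 0.3, -0.4]
finger_gap: 0.0598
gripper_force: 0.0
```

Emit:
carry_out([
  {"delta_pos": [0, 0, 0.3], "roll": 0, "gripper": -0.3},
  {"delta_pos": [0, 0, 0.6], "roll": 0, "gripper": -0.3},
  {"delta_pos": [0, 0, 0.6], "roll": 0, "gripper": -0.3},
  {"delta_pos": [-0.5, 0.1, 0.6], "roll": 0.17, "gripper": -0.3},
  {"delta_pos": [-0.5, 0.1, 0.2], "roll": 0.17, "gripper": -0.3},
  {"delta_pos": [-0.5, 0.1, 0], "roll": 0.17, "gripper": -0.3},
  {"delta_pos": [0, 0, 0], "roll": 0.17, "gripper": -0.3},
  {"delta_pos": [0, 0, 0], "roll": 0.17, "gripper": -0.3},
  {"delta_pos": [0, 0, 0], "roll": 0.17, "gripper": -0.3},
  {"delta_pos": [0, 0, 0], "roll": 0.17, "gripper": -0.3},
  {"delta_pos": [0, 0, 0], "roll": 0.17, "gripper": -0.3},
  {"delta_pos": [0, 0, 0], "roll": 0.14, "gripper": -0.3},
])

```text
time_s: 12.5
eef_pos: [0.512, -0.093, 0.2141]
tool_rot: [0.001, 0.849, 0.528, 0.001]
contact_force: [-0.7, 0.1, 0.8]
finger_gap: 0.0594
gripper_force: 0.0
```

```bash
python3 -c "
from h import *
print(yaw());shot('w6')
for n in ('top','side'):
    c=capture(n);cv2.imwrite(f'pics/{n}6.png',c['img'][:,:,::-1])
def crop(n,x0,y0,w,h,W,H):
    im=cv2.resize(cv2.imread(f'pics/{n}6.png' if n!='w' else 'pics/w6.png')[y0:y0+h,x0:x0+w],(W,H),interpolation=2);k=W/w
    for i in range(0,w,20):
        cv2.line(im,(int(i*k),0),(int(i*k),5),(0,0,255),1);cv2.putText(im,str(x0+i),(int(i*k),14),0,.33,(0,0,255),1)
    for j in range(0,h,20):
        cv2.line(im,(0,int(j*k)),(5,int(j*k)),(0,0,255),1);cv2.putText(im,str(y0+j),(6,int(j*k)+4),0,.33,(0,0,255),1)
    return im
R1=np.hstack([crop('top',250,170,100,100,300,300),crop('side',160,230,200,120,500,300)])
R2=crop('w',20,0,600,225,800,300)
cv2.imwrite('pics/k6.png',np.vstack([R1,R2]))"
```

```text
-26.280788207555148
12.5 [ 0.51198927 -0.09296113  0.21405365] [-0.12  0.26  0.29  1.91 -0.09  0.99 -0.25]
```

View pics/k6.png

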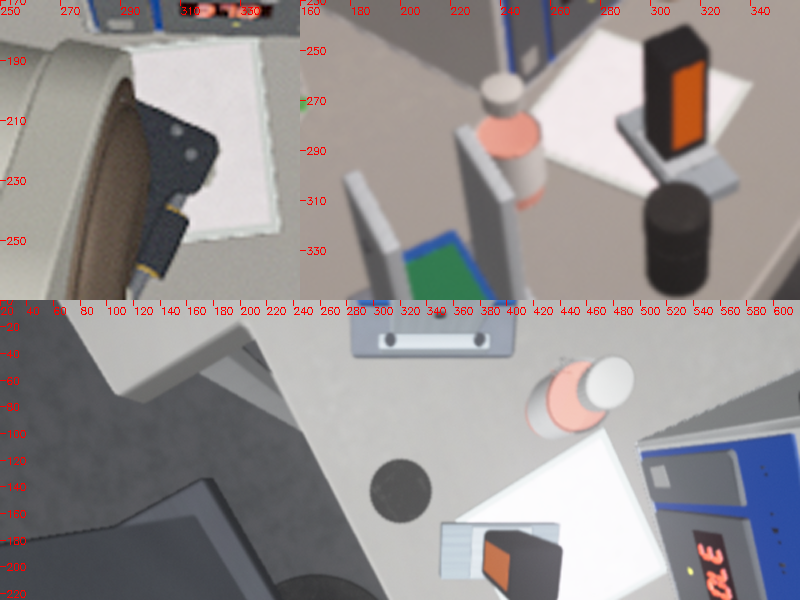

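The tamper stands upright on the mat: in the wrist view its foot runs from (351,167) to (439,167) with the left edge down to (351,208), and in the side view it stands vertical. Bottles and can are undisturbed. I'll work out its position.

```bash
python3 - <<'E'
from h import *
load('w6')
a,b,c=[onz('w6',p,.0165) for p in((350.8,167.3),(439.3,167.3),(350.8,208.5))]
print(a,b,c,np.linalg.norm(b-a),np.linalg.norm(c-a),np.degrees(np.arctan2(*(b-a)[::-1])))
u=(b-a)/np.linalg.norm(b-a);w=np.array([u[1],-u[0]]);print('centre',(a+b)/2+.022*w,(a+b)/2-.022*w)
# grip top front corners z .113: crop(484,540),(561,545)
for uv in((383,180),(393,176),(441,183)):print(onz('w6',uv,.113))
print('side foot',onz('side',(286.8,278),.017),onz('side',(335.2,304),.017))
# press bolts/base in w6
print('RC side strip bolts',onz('w6',(20+390/1.333,40/1.333),.01),onz('w6',(20+480/1.333,40/1.333),.01))
E
```

```text
[ 0.567  -0.0685] [ 0.6488 -0.1089] [ 0.549  -0.1078] 0.09123266958716059 0.04322603382222335 -26.284191762394574
centre [ 0.59815788 -0.10842539] [ 0.61764212 -0.06897461]
[ 0.5793 -0.0761]
[ 0.5872 -0.0766]
[ 0.618  -0.0977]
side foot [ 0.6444 -0.106 ] [ 0.5446 -0.1005]
RC side strip bolts [0.5879 0.0625] [0.6451 0.0344]
```

Emit:
carry_out([
  {"delta_pos": [0.5, -0.1, 0], "roll": 0, "gripper": -0.3},
  {"delta_pos": [0.5, -0.1, 0], "roll": 0, "gripper": -0.3},
  {"delta_pos": [0.4, -0.05, 0], "roll": 0, "gripper": -0.3},
  {"delta_pos": [0, 0, 0], "roll": 0, "gripper": -0.3},
])

```text
time_s: 13.15
eef_pos: [0.597, -0.1077, 0.2129]
tool_rot: [0.001, 0.851, 0.525, 0.0]
contact_force: [-0.9, 0.0, -0.0]
finger_gap: 0.0597
gripper_force: 0.0
```

```bash
python3 -c "
from h import *
print(yaw());shot('w7')
g=cv2.imread('pics/w7.png');hsv=cv2.cvtColor(g,cv2.COLOR_BGR2HSV)
m=((hsv[...,0]>4)&(hsv[...,0]<22)&(hsv[...,1]>150)).astype(np.uint8)[:300]
n,_,st,ce=cv2.connectedComponentsWithStats(m);print([(s.tolist()) for s in st[1:] if s[4]>60])
load('w7')
# predicted foot-top corners & grip-top corners for centre (.598,-.1085), yaw -26.3
F=np.array([[x,y,14] for x in(-46,46) for y in(22,-22)]+[[x,y,110] for x in(-15,15) for y in(18,-18)])/1000
print(proj('w7',F@R(np.radians(-26.3)).T+[.598,-.1085,.003]).round(0).tolist())
"
```

```text
-26.683054079316868
13.15 [ 0.59698031 -0.10770158  0.2129089 ] [-0.09  0.41  0.29  1.7  -0.13  1.05 -0.22]
[]
[[271.0, 191.0], [272.0, 232.0], [359.0, 191.0], [357.0, 231.0], [296.0, 215.0], [297.0, 259.0], [334.0, 215.0], [334.0, 259.0]]
```

```bash
python3 -c "
from h import *
g=cv2.cvtColor(cv2.imread('pics/w7.png'),cv2.COLOR_BGR2GRAY)
print(g[198,255:375:3]);print(g[240,270:360:3]);print(g[180:250:3,285])"
```

```text
[181 182 182 182 183 184 193 197 198 196 197 197 197 222 224 223 131  83
  85  88  88  89  90  91 105 211 224 220 195 200 200 200 200 200 199 246
 250 250 250 250]
[181 180 182 183 184 183 182 183 184 158  73  75  76  78  79  80  80  82
  83  84  85  92 247 250 250 250 250 250 250 250]
[185 184 186 200 155 193 197 196 202 194 202 199 201 200 201 201 204 198
 183 183 183 183 183 183]
```

The prediction matches the foot edges to a pixel. I'll descend and grip the orange faces.

Emit:
carry_out([
  {"delta_pos": [0, 0, -0.5], "roll": 0, "gripper": -0.3},
  {"delta_pos": [0, 0, -0.6], "roll": 0, "gripper": -0.3},
  {"delta_pos": [0, 0, -0.5], "roll": 0, "gripper": -0.3},
  {"delta_pos": [0, 0, -0.4], "roll": 0, "gripper": -0.3},
  {"delta_pos": [0, 0, -0.28], "roll": 0, "gripper": -0.3},
  {"delta_pos": [0, 0, 0], "roll": 0, "gripper": 0.2},
  {"delta_pos": [0, 0, 0], "roll": 0, "gripper": 1},
  {"delta_pos": [0, 0, 0], "roll": 0, "gripper": 1},
  {"delta_pos": [0, 0, 0], "roll": 0, "gripper": 1},
  {"delta_pos": [0, 0, 0], "roll": 0, "gripper": 1},
  {"delta_pos": [0, 0, 0], "roll": 0, "gripper": 1},
], grip_force=25)

```text
time_s: 14.58
eef_pos: [0.5968, -0.1078, 0.0771]
tool_rot: [0.001, 0.851, 0.526, 0.001]
contact_force: [0.3, -0.9, 5.7]
finger_gap: 0.0297
gripper_force: 25.0
```

Emit:
carry_out([
  {"delta_pos": [0, 0, 0.2], "roll": 0, "gripper": 1},
  {"delta_pos": [0, 0, 0.5], "roll": 0, "gripper": 1},
  {"delta_pos": [0, 0, 0.8], "roll": 0, "gripper": 1},
  {"delta_pos": [0, 0, 0.8], "roll": 0, "gripper": 1},
  {"delta_pos": [0, 0.4, 0.6], "roll": 0, "gripper": 1},
  {"delta_pos": [0, 0.6, 0], "roll": 0, "gripper": 1},
  {"delta_pos": [-0.1, 0.5, 0], "roll": 0, "gripper": 1},
  {"delta_pos": [-0.1, 0.2, 0], "roll": 0, "gripper": 1},
  {"delta_pos": [0, 0, 0], "roll": 0, "gripper": 1},
  {"delta_pos": [0, 0, 0], "roll": 0, "gripper": 1},
], grip_force=40)

```text
time_s: 15.82
eef_pos: [0.5837, -0.0076, 0.2498]
tool_rot: [0.001, 0.851, 0.525, -0.0]
contact_force: [1.3, -0.2, -3.1]
finger_gap: 0.0294
gripper_force: 40.0
```

```bash
cat >> h.py <<'E'
# fit press x,y,yaw by aligning projected edges to image gradients, no viewing
def pressmodel():
    S=[]
    for yc in(-.032,.032):
        for e in(-.005,.005): S.append(([-.03,yc+e,.147],[.03,yc+e,.147]))
    S+= [([-.058,-.048,.0],[.058,-.048,.0]),([-.058,.048,.0],[.058,.048,.0])]
    return S
E
python3 - <<'E'
from h import *
s=ctrl.get_state();print(s['contact_force'],s['ft_torque'],yaw());shot('w8');load('w8')
for n in('w8','top','w1'):
  for z in(.142,.147):
    for yc in(-.037,-.027,.027,.037):
        P=np.array([[x,yc,0] for x in(-.03,.03)])@R(-.467).T+[.6324,.0824,z];print(n,z,yc,proj(n,P).round(1).tolist())
E
```

```text
[ 1.27529274 -0.19260513 -3.11899281] [-0.10932991  0.07976167  0.00309897] -26.665587508293022
15.825 [ 0.5837047  -0.00757875  0.24983741] [-0.24  0.33  0.26  1.72 -0.09  1.1  -0.42]
w8 0.142 -0.037 [[278.1, 151.8], [357.0, 151.9]]
w8 0.142 -0.027 [[277.7, 138.1], [357.5, 138.2]]
w8 0.142 0.027 [[275.5, 58.5], [360.4, 58.7]]
w8 0.142 0.037 [[275.1, 42.6], [361.0, 42.8]]
w8 0.147 -0.037 [[277.4, 152.1], [357.8, 152.2]]
w8 0.147 -0.027 [[277.0, 138.1], [358.3, 138.3]]
w8 0.147 0.027 [[274.7, 56.9], [361.3, 57.1]]
w8 0.147 0.037 [[274.3, 40.7], [361.9, 40.9]]
top 0.142 -0.037 [[183.0, 236.4], [200.6, 204.0]]
top 0.142 -0.027 [[177.6, 233.7], [195.3, 201.5]]
top 0.142 0.027 [[148.7, 219.5], [166.7, 187.6]]
top 0.142 0.037 [[143.4, 216.9], [161.4, 185.0]]
top 0.147 -0.037 [[182.1, 235.8], [199.9, 203.3]]
top 0.147 -0.027 [[176.7, 233.2], [194.5, 200.7]]
top 0.147 0.027 [[147.7, 218.9], [165.7, 186.8]]
top 0.147 0.037 [[142.3, 216.2], [160.4, 184.2]]Traceback (most recent call last):
  File "<stdin>", line 6, in <module>
  File "h.py", line 7, in proj
    c=C[n];E=np.array(c['extrinsics']);q=np.atleast_2d(P)@E[:3,:3].T+E[:3,3]
      ~^^^
KeyError: 'w1'
```

```bash
python3 - <<'E'
from h import *
g=cv2.cvtColor(cv2.imread('pics/w8.png'),cv2.COLOR_BGR2GRAY).astype(int)
for c in(290,320,345):print(c,'rows30-70',g[30:72,c-1:c+2].mean(1).astype(int).tolist());print('rows128-165',g[128:166,c-1:c+2].mean(1).astype(int).tolist())
for r in(49,145):print(r,'L',g[r-1:r+2,262:292].mean(0).astype(int).tolist(),'R',g[r-1:r+2,346:376].mean(0).astype(int).tolist())
E
```

```text
290 rows30-70 [178, 178, 179, 178, 178, 178, 178, 178, 178, 175, 166, 165, 184, 211, 220, 221, 222, 222, 222, 222, 223, 223, 224, 225, 224, 219, 200, 173, 161, 158, 158, 158, 158, 158, 158, 157, 157, 157, 158, 157, 158, 158]
rows128-165 [125, 118, 111, 111, 112, 112, 116, 130, 141, 139, 148, 177, 206, 219, 221, 221, 223, 224, 226, 227, 229, 229, 222, 183, 132, 109, 116, 141, 170, 184, 185, 185, 184, 184, 184, 184, 184, 184]
320 rows30-70 [178, 178, 178, 179, 179, 178, 177, 177, 178, 175, 166, 165, 183, 207, 217, 219, 219, 220, 221, 221, 222, 222, 223, 222, 220, 213, 189, 165, 156, 155, 155, 155, 155, 155, 155, 155, 154, 155, 155, 156, 155, 155]
rows128-165 [127, 120, 113, 111, 111, 112, 116, 130, 140, 137, 147, 178, 207, 218, 220, 219, 220, 220, 221, 222, 222, 221, 213, 175, 150, 188, 216, 217, 200, 185, 183, 183, 184, 184, 183, 183, 184, 184]
345 rows30-70 [177, 177, 177, 178, 177, 177, 177, 177, 177, 175, 166, 164, 181, 202, 214, 216, 217, 218, 219, 221, 222, 224, 225, 225, 223, 216, 192, 167, 158, 158, 157, 157, 157, 156, 156, 155, 155, 154, 155, 154, 154, 155]
rows128-165 [128, 122, 114, 113, 112, 111, 120, 140, 149, 142, 150, 178, 205, 216, 218, 218, 218, 219, 219, 220, 220, 220, 213, 173, 125, 107, 119, 145, 167, 179, 183, 184, 183, 184, 184, 184, 184, 184]
49 L [49, 49, 50, 49, 49, 48, 48, 48, 48, 47, 47, 63, 124, 197, 222, 226, 226, 225, 225, 226, 226, 227, 228, 229, 228, 225, 223, 223, 222, 222] R [219, 220, 220, 220, 219, 219, 220, 221, 222, 223, 223, 222, 217, 196, 165, 154, 171, 178, 178, 178, 178, 177, 178, 177, 177, 178, 178, 178, 178, 178]
145 L [182, 182, 180, 171, 160, 156, 155, 156, 156, 156, 156, 156, 156, 156, 157, 171, 203, 223, 227, 226, 226, 225, 226, 227, 229, 229, 228, 226, 224, 223] R [219, 219, 218, 219, 220, 221, 222, 223, 222, 216, 196, 164, 147, 156, 161, 161, 160, 160, 160, 157, 146, 136, 153, 176, 182, 184, 184, 183, 183, 183]
```

```bash
python3 - <<'E'
from h import *
load('w8')
g=cv2.cvtColor(cv2.imread('pics/w8.png'),cv2.COLOR_BGR2GRAY).astype(int)
for r in range(5,140,10):
    c=np.where(g[r,150:330]<75)[0]; print(r,(c.min()+150,c.max()+150,len(c)) if len(c) else None)
for r in range(60,137,15): print(r,g[r,225:300:5].tolist())
# plate corners/foot edge when down, z=.032..048
for x,y,z in((-.046,.022,.046),(-.046,-.022,.046),(-.058,.048,.0),(-.046,.022,.16)):
    print((x,y,z),proj('w8',R(-.4655)@[x,y,z]+[.632,.0826,0]).round(0).tolist())
print(proj('w8',[[.5973,.1181,.036],[.5973,.1181,.046]]).round(0).tolist())
E
```

```text
5 (np.int64(252), np.int64(274), 23)
15 (np.int64(253), np.int64(275), 23)
25 (np.int64(253), np.int64(275), 23)
35 (np.int64(251), np.int64(278), 7)
45 (np.int64(248), np.int64(273), 26)
55 (np.int64(249), np.int64(274), 26)
65 (np.int64(250), np.int64(278), 29)
75 (np.int64(251), np.int64(283), 33)
85 (np.int64(253), np.int64(283), 31)
95 (np.int64(267), np.int64(272), 6)
105 None
115 None
125 None
135 None
60 [180, 182, 183, 184, 182, 54, 52, 53, 52, 49, 50, 159, 157, 159, 156]
75 [183, 183, 183, 183, 182, 97, 54, 54, 52, 52, 52, 50, 151, 157, 158]
90 [183, 184, 184, 183, 183, 183, 176, 167, 55, 55, 95, 131, 130, 130, 129]
105 [184, 183, 183, 182, 182, 184, 182, 182, 154, 111, 110, 127, 129, 129, 128]
120 [183, 182, 183, 183, 181, 182, 182, 183, 158, 112, 110, 126, 128, 128, 128]
135 [183, 184, 183, 182, 182, 183, 182, 183, 160, 134, 131, 131, 131, 131, 131]
(-0.046, 0.022, 0.046) [[270.0, 86.0]]
(-0.046, -0.022, 0.046) [[271.0, 133.0]]
(-0.058, 0.048, 0.0) [[263.0, 66.0]]
(-0.046, 0.022, 0.16) [[248.0, 61.0]]
[[270.0, 93.0], [269.0, 92.0]]
```

```bash
python3 - <<'E'
from h import *
load('w8');load('w1')
print(trin(top=(165,239),side=(221,381),w8=(268,82)))
print(trin(top=(165,239),w8=(268,82)),trin(side=(221,381),w8=(268,82)))
for n,x0,x1,y0,y1 in(('top',140,180,222,256),('side',195,230,362,404)):
    g=cv2.cvtColor(cv2.imread(f'pics/{n}0.png'),cv2.COLOR_BGR2GRAY).astype(int)
    for r in range(y0,y1,4):
        c=np.where(g[r,x0:x1]<60)[0];print(n,r,(c.min()+x0,c.max()+x0) if len(c) else None)
g=cv2.cvtColor(cv2.imread('pics/w1.png'),cv2.COLOR_BGR2GRAY).astype(int)
for r in range(0,44,4):
    c=np.where(g[r,250:320]<60)[0];print('w1',r,(c.min()+250,c.max()+250) if len(c) else None)
E
```

```text
(array([0.6002, 0.1251, 0.0442]), np.float64(3.9))
(array([0.6013, 0.1268, 0.04  ]), np.float64(2.2)) (array([0.5996, 0.1256, 0.0452]), np.float64(3.3))
top 222 None
top 226 (np.int64(144), np.int64(154))
top 230 (np.int64(142), np.int64(161))
top 234 (np.int64(140), np.int64(167))
top 238 (np.int64(141), np.int64(166))
top 242 (np.int64(148), np.int64(168))
top 246 (np.int64(156), np.int64(161))
top 250 None
top 254 None
side 362 None
side 366 None
side 370 None
side 374 (np.int64(202), np.int64(220))
side 378 (np.int64(195), np.int64(223))
side 382 (np.int64(195), np.int64(226))
side 386 (np.int64(195), np.int64(223))
side 390 (np.int64(195), np.int64(223))
side 394 (np.int64(195), np.int64(220))
side 398 (np.int64(195), np.int64(208))
side 402 None
w1 0 (np.int64(263), np.int64(292))
w1 4 (np.int64(265), np.int64(293))
w1 8 (np.int64(266), np.int64(294))
w1 12 (np.int64(268), np.int64(295))
w1 16 (np.int64(269), np.int64(296))
w1 20 (np.int64(270), np.int64(297))
w1 24 (np.int64(271), np.int64(297))
w1 28 (np.int64(273), np.int64(290))
w1 32 (np.int64(275), np.int64(290))
w1 36 (np.int64(286), np.int64(289))
w1 40 None
```

```bash
python3 - <<'E'
from h import *
load('w8');load('w1')
for n,uv in(('w8',(283,80)),('w8',(283,70)),('w8',(274,92)),('top',(168,242)),('top',(167,234)),('w1',(297,24)),('w1',(289,35))):
    for z in(.035,.045,.055):
        p=onz(n,uv,z)-[.632,.0826];print(n,uv,z,(R(.4655)[:2,:2]@p).round(4))
E
```

```text
w8 (283, 80) 0.035 [-0.0335  0.0287]
w8 (283, 80) 0.045 [-0.0327  0.0273]
w8 (283, 80) 0.055 [-0.0319  0.0258]
w8 (283, 70) 0.035 [-0.0333  0.0379]
w8 (283, 70) 0.045 [-0.0325  0.0362]
w8 (283, 70) 0.055 [-0.0316  0.0345]
w8 (274, 92) 0.035 [-0.0431  0.0175]
w8 (274, 92) 0.045 [-0.0419  0.0163]
w8 (274, 92) 0.055 [-0.0409  0.0152]
top (168, 242) 0.035 [-0.0467  0.0179]
top (168, 242) 0.045 [-0.0469  0.0144]
top (168, 242) 0.055 [-0.047  0.011]
top (167, 234) 0.035 [-0.0345  0.0269]
top (167, 234) 0.045 [-0.0347  0.0233]
top (167, 234) 0.055 [-0.0351  0.0197]
w1 (297, 24) 0.035 [-0.0339  0.0248]
w1 (297, 24) 0.045 [-0.0345  0.0221]
w1 (297, 24) 0.055 [-0.035   0.0193]
w1 (289, 35) 0.035 [-0.0469  0.0171]
w1 (289, 35) 0.045 [-0.0471  0.0145]
w1 (289, 35) 0.055 [-0.0472  0.0119]
```

The tube overlaps the foot's −x, +y corner by a few mm, so I'll aim 9 mm toward press +x and 2 mm toward −y. That leaves about 6 mm of the 15 mm tolerance.

Emit:
carry_out([
  {"delta_pos": [0.3, 0.4, 0], "roll": 0, "gripper": 1},
  {"delta_pos": [0.3, 0.5, 0], "roll": 0, "gripper": 1},
  {"delta_pos": [0.31, 0.51, 0], "roll": 0, "gripper": 1},
  {"delta_pos": [0, 0, 0], "roll": 0, "gripper": 1},
  {"delta_pos": [0, 0, 0], "roll": 0, "gripper": 1},
  {"delta_pos": [0, 0, 0], "roll": 0, "gripper": 1},
])

```text
time_s: 16.62
eef_pos: [0.6382, 0.0768, 0.2498]
tool_rot: [0.0, 0.851, 0.525, -0.0]
contact_force: [0.3, 0.2, -2.5]
finger_gap: 0.0298
gripper_force: 40.0
```

```bash
python3 - <<'E'
from h import *
s=ctrl.get_state();print(s['contact_force'],s['ft_torque'],yaw());shot('w9');load('w9')
P=s['eef_pos']
print('tamper in press',R(.4655)[:2,:2]@(P[:2]-[.6314,.0829]))
g=cv2.cvtColor(cv2.imread('pics/w9.png'),cv2.COLOR_BGR2GRAY).astype(int)
F=np.array([[x,y,14] for x in(-46,46) for y in(22,-22)])/1000
print('foot pred',proj('w9',F@R(np.radians(yaw())).T+[P[0],P[1],P[2]-.0741]).round(1).tolist())
C9=np.array([[x,y,.147] for y in(.027,.037,-.027,-.037) for x in(-.03,.03)])
print('cheek pred',proj('w9',C9@R(-.4655).T+[.632,.0826,0]).round(1).tolist())
for c in(275,300,350): print(c,g[100:262:3,c].tolist())
E
```

```text
[ 0.34178494  0.15293916 -2.47977057] [-0.09143376  0.08675193  0.01470151] -26.698222458457135
16.625 [0.63817005 0.07681052 0.24983214] [-0.33  0.44  0.23  1.56 -0.11  1.15 -0.54]
tamper in press [ 0.00878308 -0.00240267]
foot pred [[243.9, 222.3], [247.7, 283.5], [382.9, 222.3], [379.3, 283.4]]
cheek pred [[264.5, 199.7], [341.7, 199.7], [263.9, 186.8], [342.0, 186.8], [267.2, 264.8], [340.2, 264.7], [267.7, 276.0], [340.0, 276.0]]
275 [195, 194, 194, 195, 195, 194, 194, 194, 193, 175, 169, 170, 170, 170, 170, 171, 171, 164, 112, 105, 75, 60, 54, 60, 56, 58, 95, 99, 100, 144, 204, 216, 220, 149, 116, 115, 116, 117, 115, 114, 91, 116, 179, 179, 182, 177, 180, 187, 183, 178, 186, 185, 182, 184]
300 [196, 196, 196, 196, 195, 177, 170, 169, 170, 169, 168, 168, 167, 169, 169, 169, 169, 168, 169, 168, 116, 181, 201, 196, 103, 100, 99, 94, 99, 146, 202, 208, 209, 145, 116, 115, 116, 115, 116, 114, 89, 115, 155, 185, 153, 48, 48, 49, 47, 47, 48, 45, 46, 44]
350 [167, 167, 168, 167, 167, 167, 167, 166, 167, 168, 168, 166, 168, 167, 167, 167, 166, 167, 166, 166, 112, 142, 141, 142, 143, 143, 144, 139, 92, 106, 105, 104, 105, 104, 103, 104, 103, 104, 101, 101, 90, 113, 172, 161, 171, 168, 170, 173, 168, 168, 172, 170, 168, 170]
```

Emit:
carry_out([
  {"delta_pos": [0.02, 0.03, 0], "roll": 0, "gripper": 1},
  {"delta_pos": [0, 0, -0.3], "roll": 0, "gripper": 1},
  {"delta_pos": [0, 0, -0.15], "roll": 0, "gripper": 1},
  {"delta_pos": [0, 0, -0.15], "roll": 0, "gripper": 1},
  {"delta_pos": [0, 0, -0.15], "roll": 0, "gripper": 1},
  {"delta_pos": [0, 0, 0], "roll": 0, "gripper": 1},
])

```text
time_s: 17.42
eef_pos: [0.6388, 0.0808, 0.2037]
tool_rot: [-0.0, 0.851, 0.526, -0.001]
contact_force: [-0.0, 0.8, -2.9]
finger_gap: 0.03
gripper_force: 40.0
```

```bash
python3 - <<'E'
from h import *
shot('w10');load('w10')
s=ctrl.get_state();P=s['eef_pos'];print(P,s['contact_force'],s['ft_torque'])
g=cv2.cvtColor(cv2.imread('pics/w10.png'),cv2.COLOR_BGR2GRAY).astype(int)
F=np.array([[x,y,z] for z in(0,14) for x in(-46,46) for y in(22,-22)])/1000
print('foot pred',proj('w10',F@R(np.radians(yaw())).T+[P[0],P[1],P[2]-.0741]).round(1).tolist())
C9=np.array([[x,y,.147] for y in(.027,.037) for x in(-.03,.03)])
print('cheek pred',proj('w10',C9@R(-.4655).T+[.632,.0826,0]).round(1).tolist())
for c in(275,300): print(c,g[165:245,c].tolist())
E
```

```text
17.425 [0.63884324 0.08082344 0.20369027] [-0.33  0.48  0.22  1.61 -0.12  1.07 -0.54]
[0.63933706 0.08087184 0.20446293] [-0.16056815 -0.4071871  -2.36230091] [-0.04547865  0.08368235 -0.01748615]
foot pred [[248.5, 217.3], [251.8, 275.6], [380.1, 217.4], [376.8, 275.7], [244.5, 222.1], [248.2, 283.5], [384.0, 222.2], [380.3, 283.6]]
cheek pred [[256.9, 218.1], [349.2, 218.4], [256.1, 202.9], [349.7, 203.2]]
275 [161, 135, 106, 103, 115, 114, 101, 94, 93, 91, 92, 95, 113, 140, 149, 143, 138, 129, 119, 108, 100, 99, 99, 99, 99, 99, 98, 99, 98, 98, 98, 98, 98, 98, 99, 99, 103, 114, 139, 167, 191, 202, 203, 202, 204, 205, 206, 207, 209, 209, 209, 198, 162, 119, 97, 90, 90, 95, 114, 144, 168, 177, 175, 174, 176, 179, 179, 180, 180, 178, 175, 174, 175, 179, 183, 185, 184, 183, 182, 180]
300 [158, 133, 106, 104, 132, 167, 186, 194, 196, 198, 201, 204, 200, 177, 139, 109, 100, 101, 100, 100, 100, 99, 99, 99, 98, 99, 96, 91, 89, 90, 92, 95, 97, 98, 98, 99, 99, 111, 135, 161, 184, 196, 199, 200, 203, 204, 205, 207, 208, 208, 207, 196, 162, 118, 97, 91, 89, 95, 114, 142, 163, 154, 136, 153, 183, 199, 193, 151, 90, 56, 51, 51, 50, 49, 49, 51, 48, 50, 49, 49]
```

Emit:
carry_out([
  {"delta_pos": [0.015, -0.03, -0.2], "roll": 0, "gripper": 1},
  {"delta_pos": [0, 0, -0.2], "roll": 0, "gripper": 1},
  {"delta_pos": [0, 0, -0.2], "roll": 0, "gripper": 1},
  {"delta_pos": [0, 0, -0.2], "roll": 0, "gripper": 1},
  {"delta_pos": [0, 0, -0.2], "roll": 0, "gripper": 1},
  {"delta_pos": [0, 0, -0.1], "roll": 0, "gripper": 1},
  {"delta_pos": [0, 0, 0], "roll": 0, "gripper": 1},
])

```text
time_s: 18.35
eef_pos: [0.6401, 0.079, 0.1382]
tool_rot: [-0.0, 0.851, 0.526, -0.001]
contact_force: [-0.6, 0.4, -2.7]
finger_gap: 0.0299
gripper_force: 40.0
```

Emit:
carry_out([
  {"delta_pos": [0, 0, -0.1], "roll": 0, "gripper": 1},
  {"delta_pos": [0, 0, -0.1], "roll": 0, "gripper": 1},
  {"delta_pos": [0, 0, 0], "roll": 0, "gripper": 1},
])

```text
time_s: 18.73
eef_pos: [0.6399, 0.0791, 0.1262]
tool_rot: [-0.0, 0.851, 0.526, -0.001]
contact_force: [-0.6, 0.4, -3.7]
finger_gap: 0.0298
gripper_force: 40.0
```

Emit:
carry_out([
  {"delta_pos": [0, 0, -0.06], "roll": 0, "gripper": 1},
  {"delta_pos": [0, 0, -0.06], "roll": 0, "gripper": 1},
  {"delta_pos": [0, 0, 0], "roll": 0, "gripper": 1},
])

```text
time_s: 19.1
eef_pos: [0.6401, 0.0791, 0.1192]
tool_rot: [-0.0, 0.851, 0.526, -0.0]
contact_force: [1.2, 0.3, -2.6]
finger_gap: 0.0299
gripper_force: 40.0
```

Emit:
carry_out([
  {"delta_pos": [0, 0, -0.06], "roll": 0, "gripper": 1},
  {"delta_pos": [0, 0, -0.06], "roll": 0, "gripper": 1},
  {"delta_pos": [0, 0, 0], "roll": 0, "gripper": 1},
])

```text
time_s: 19.48
eef_pos: [0.6407, 0.0791, 0.113]
tool_rot: [0.0, 0.851, 0.526, 0.0]
contact_force: [-1.4, -1.4, 4.5]
finger_gap: 0.0293
gripper_force: 40.0
```

```bash
python3 -c "
from h import *
s=ctrl.get_state();print(s['eef_pos'],s['contact_force'],s['ft_torque'],s['tool_rot'])"
```

```text
[0.64074202 0.07907549 0.11297427] [-1.43711836 -1.41541494  4.53327983] [-0.22078812  0.64583685 -0.00093961] [1.18774236e-04 8.50530131e-01 5.25926219e-01 3.07762550e-04]
```

Emit:
carry_out([
  {"delta_pos": [0, 0, -0.05], "roll": 0, "gripper": 1},
  {"delta_pos": [0, 0, -0.04], "roll": 0, "gripper": 1},
  {"delta_pos": [0, 0, 0], "roll": 0, "gripper": 1},
])

```text
time_s: 19.85
eef_pos: [0.6408, 0.0791, 0.1081]
tool_rot: [0.0, 0.851, 0.526, 0.0]
contact_force: [-2.3, -0.6, 7.4]
finger_gap: 0.0296
gripper_force: 40.0
```

Emit:
carry_out([
  {"delta_pos": [0, 0, -0.03], "roll": 0, "gripper": 1},
  {"delta_pos": [0, 0, 0], "roll": 0, "gripper": 1},
])

```text
time_s: 20.1
eef_pos: [0.6409, 0.0791, 0.1065]
tool_rot: [0.0, 0.851, 0.526, 0.001]
contact_force: [-3.3, 0.1, 8.2]
finger_gap: 0.0299
gripper_force: 40.0
```

```bash
python3 -c "
from h import *
s=ctrl.get_state();print(s['eef_pos'],s['contact_force'],s['ft_torque'],s['tool_rot'])"
```

```text
[0.6408741  0.07911402 0.1065095 ] [-3.27128966  0.12924025  8.19147897] [-0.22922159  1.12277848  0.06104716] [1.04565645e-04 8.50556596e-01 5.25883263e-01 5.09404927e-04]
```

Emit:
carry_out([
  {"delta_pos": [0, 0, -0.03], "roll": 0, "gripper": 1},
  {"delta_pos": [0, 0, -0.02], "roll": 0, "gripper": 1},
  {"delta_pos": [0, 0, 0], "roll": 0, "gripper": 1},
])

```text
time_s: 20.48
eef_pos: [0.6413, 0.0792, 0.1055]
tool_rot: [0.0, 0.851, 0.526, 0.001]
contact_force: [-5.5, -0.6, 18.8]
finger_gap: 0.0302
gripper_force: 40.0
```

```bash
python3 -c "
from h import *
s=ctrl.get_state();print(s['eef_pos'],s['contact_force'],s['ft_torque'],s['tool_rot']);shot('w11')"
```

```text
[0.64134483 0.07920403 0.10553929] [-5.52273796 -0.61310074 18.82875851] [-0.26199363  2.1720203   0.05928724] [1.19753707e-04 8.50555533e-01 5.25884131e-01 1.07275369e-03]
20.475 [0.64134483 0.07920403 0.10553929] [-0.31  0.6   0.2   1.67 -0.15  0.89 -0.51]
```

The force jumped to 18.8 N at TCP z = 0.1055, so the plate is on its stop. I'll compare images for any foot shift or tilt before holding.

```bash
python3 - <<'E'
from h import *
a,b=[cv2.cvtColor(cv2.imread(f'pics/{n}.png'),cv2.COLOR_BGR2GRAY) for n in('w10','w11')]
for x0,x1 in((238,292),(342,392)):
    r=cv2.matchTemplate(b[205:300,x0-12:x1+12],a[220:285,x0:x1],cv2.TM_CCOEFF_NORMED);_,m,_,l=cv2.minMaxLoc(r);print(m,l[0]-12,l[1]-15)
for r in(255,270):print([n[r,236:256].tolist() for n in(a,b)],[n[r,370:392].tolist() for n in(a,b)])
E
```

```text
0.417697012424469 -3 15
0.5080029964447021 -2 15
[[173, 173, 173, 173, 173, 173, 172, 171, 170, 170, 170, 175, 185, 186, 184, 185, 184, 184, 185, 183], [180, 182, 183, 182, 182, 180, 181, 180, 179, 179, 179, 179, 178, 178, 179, 178, 178, 177, 177, 178]] [[168, 168, 169, 169, 169, 168, 168, 168, 168, 168, 161, 143, 145, 158, 163, 164, 164, 164, 166, 167, 167, 167], [170, 171, 171, 171, 171, 171, 171, 172, 172, 165, 149, 143, 159, 165, 166, 165, 165, 166, 165, 165, 166, 166]]
[[171, 171, 172, 172, 172, 173, 173, 173, 172, 173, 172, 171, 175, 184, 187, 186, 186, 186, 186, 186], [214, 212, 212, 212, 213, 213, 212, 212, 212, 213, 214, 216, 218, 218, 218, 218, 218, 217, 216, 217]] [[169, 169, 168, 169, 169, 168, 168, 169, 168, 160, 135, 108, 105, 109, 111, 115, 113, 114, 116, 110, 106, 107], [171, 171, 170, 171, 170, 170, 170, 170, 165, 152, 146, 160, 165, 165, 166, 166, 166, 166, 166, 166, 166, 165]]
```

Emit:
carry_out([
  {"delta_pos": [0, 0, 0], "roll": 0, "gripper": 1},
  {"delta_pos": [0, 0, 0], "roll": 0, "gripper": 1},
  {"delta_pos": [0, 0, 0], "roll": 0, "gripper": 1},
  {"delta_pos": [0, 0, 0], "roll": 0, "gripper": 1},
  {"delta_pos": [0, 0, 0], "roll": 0, "gripper": 1},
  {"delta_pos": [0, 0, 0], "roll": 0, "gripper": 1},
])

```text
time_s: 21.28
eef_pos: [0.6413, 0.0792, 0.1056]
tool_rot: [0.0, 0.851, 0.526, 0.001]
contact_force: [-6.0, -1.1, 18.9]
finger_gap: 0.0296
gripper_force: 40.0
```

The foot moved only about 1 px, which is roughly 0.01 rad, so it is level. I'll keep holding.

Emit:
carry_out([
  {"delta_pos": [0, 0, 0], "roll": 0, "gripper": 1},
  {"delta_pos": [0, 0, 0], "roll": 0, "gripper": 1},
  {"delta_pos": [0, 0, 0], "roll": 0, "gripper": 1},
  {"delta_pos": [0, 0, 0], "roll": 0, "gripper": 1},
  {"delta_pos": [0, 0, 0], "roll": 0, "gripper": 1},
  {"delta_pos": [0, 0, 0], "roll": 0, "gripper": 1},
  {"delta_pos": [0, 0, 0], "roll": 0, "gripper": 1},
  {"delta_pos": [0, 0, 0], "roll": 0, "gripper": 1},
  {"delta_pos": [0, 0, 0], "roll": 0, "gripper": 1},
  {"delta_pos": [0, 0, 0], "roll": 0, "gripper": 1},
  {"delta_pos": [0, 0, 0], "roll": 0, "gripper": 1},
  {"delta_pos": [0, 0, 0], "roll": 0, "gripper": 1},
])

```text
time_s: 22.78
eef_pos: [0.6413, 0.0792, 0.1055]
tool_rot: [0.0, 0.851, 0.526, 0.001]
contact_force: [-6.8, -0.9, 19.2]
finger_gap: 0.0298
gripper_force: 40.0
```

```bash
python3 - <<'E'
from h import *
c=capture('side');cv2.imwrite('pics/s12.png',c['img'][:,:,::-1])
a=cv2.imread('pics/side0.png');b=cv2.imread('pics/s12.png')
# blue plate visible edge shift in side view: predicted plate-face rows up/down and blue mask rows
for z in(.044,.032): print(z,proj('side',R(-.4655)@[.035,.015,0]+[.632,.0826,z]).round(1),proj('side',R(-.4655)@[-.036,-.017,0]+[.632,.0826,z]).round(1))
for n,g in(('0',a),('12',b)):
    h=cv2.cvtColor(g,cv2.COLOR_BGR2HSV)[320:400,195:260]
    for nm,lo,hi in(('blue',100,125),('green',50,90)):
        m=(h[...,0]>lo)&(h[...,0]<hi)&(h[...,1]>110);ys,xs=np.where(m);print(n,nm,len(ys),(xs.min()+195,xs.max()+195,ys.min()+320,ys.max()+320) if len(ys) else '')
E
```

```text
0.044 [[201.5 336.3]] [[241.6 362. ]]
0.032 [[202.6 341.2]] [[242.3 366.9]]
0 blue 552 (np.int64(202), np.int64(250), np.int64(323), np.int64(383))
0 green 1078 (np.int64(203), np.int64(241), np.int64(328), np.int64(374))
12 blue 276 (np.int64(210), np.int64(250), np.int64(366), np.int64(389))
12 green 35 (np.int64(223), np.int64(242), np.int64(369), np.int64(378))
```

The plate marks in the side view dropped by 4–6 px, as expected for 12 mm of travel, and it has been held for over 2 s. I'll lift out and return to the mat.

Emit:
carry_out([
  {"delta_pos": [0, 0, 0.1], "roll": 0, "gripper": 1},
  {"delta_pos": [0, 0, 0.15], "roll": 0, "gripper": 1},
  {"delta_pos": [0, 0, 0.2], "roll": 0, "gripper": 1},
  {"delta_pos": [0, 0, 0.3], "roll": 0, "gripper": 1},
  {"delta_pos": [0, 0, 0.4], "roll": 0, "gripper": 1},
  {"delta_pos": [0, 0, 0.5], "roll": 0, "gripper": 1},
  {"delta_pos": [0, 0, 0.5], "roll": 0, "gripper": 1},
  {"delta_pos": [0, 0, 0.4], "roll": 0, "gripper": 1},
  {"delta_pos": [0, 0, 0], "roll": 0, "gripper": 1},
])

```text
time_s: 23.95
eef_pos: [0.642, 0.0792, 0.2581]
tool_rot: [0.001, 0.851, 0.526, 0.002]
contact_force: [0.6, -0.4, -3.2]
finger_gap: 0.0299
gripper_force: 40.0
```

Emit:
carry_out([
  {"delta_pos": [-0.15, -0.4, 0], "roll": 0, "gripper": 1},
  {"delta_pos": [-0.15, -0.7, 0], "roll": 0, "gripper": 1},
  {"delta_pos": [-0.15, -0.8, 0], "roll": 0, "gripper": 1},
  {"delta_pos": [-0.15, -0.8, 0], "roll": 0, "gripper": 1},
  {"delta_pos": [-0.1, -0.48, 0], "roll": 0, "gripper": 1},
  {"delta_pos": [0, 0, 0], "roll": 0, "gripper": 1},
  {"delta_pos": [0, 0, -0.5], "roll": 0, "gripper": 1},
  {"delta_pos": [0, 0, -0.8], "roll": 0, "gripper": 1},
  {"delta_pos": [0, 0, -0.8], "roll": 0, "gripper": 1},
  {"delta_pos": [0, 0, -0.5], "roll": 0, "gripper": 1},
  {"delta_pos": [0, 0, -0.25], "roll": 0, "gripper": 1},
  {"delta_pos": [0, 0, 0], "roll": 0, "gripper": 1},
])

```text
time_s: 25.45
eef_pos: [0.5974, -0.1112, 0.0831]
tool_rot: [-0.001, 0.85, 0.526, -0.001]
contact_force: [0.3, 0.1, -3.3]
finger_gap: 0.0297
gripper_force: 40.0
```

Emit:
carry_out([
  {"delta_pos": [0, 0, -0.05], "roll": 0, "gripper": 1},
  {"delta_pos": [0, 0, -0.04], "roll": 0, "gripper": 1},
  {"delta_pos": [0, 0, 0], "roll": 0, "gripper": 1},
])

```text
time_s: 25.82
eef_pos: [0.5988, -0.1117, 0.0795]
tool_rot: [0.0, 0.851, 0.526, 0.0]
contact_force: [-0.2, -0.7, -3.6]
finger_gap: 0.0297
gripper_force: 40.0
```

Emit:
carry_out([
  {"delta_pos": [0, 0, -0.03], "roll": 0, "gripper": 1},
  {"delta_pos": [0, 0, -0.02], "roll": 0, "gripper": 1},
  {"delta_pos": [0, 0, 0], "roll": 0, "gripper": 1},
])

```text
time_s: 26.2
eef_pos: [0.5988, -0.1116, 0.077]
tool_rot: [0.0, 0.851, 0.526, 0.0]
contact_force: [-2.4, 0.6, 5.6]
finger_gap: 0.0299
gripper_force: 40.0
```

Touchdown, so I'll reduce the grip, open to 60 mm, and rise clear.

Emit:
carry_out([
  {"delta_pos": [0, 0, 0], "roll": 0, "gripper": 1},
  {"delta_pos": [0, 0, 0], "roll": 0, "gripper": 0.2},
  {"delta_pos": [0, 0, 0], "roll": 0, "gripper": -0.2},
  {"delta_pos": [0, 0, 0], "roll": 0, "gripper": -0.3},
  {"delta_pos": [0, 0, 0], "roll": 0, "gripper": -0.3},
  {"delta_pos": [0, 0, 0], "roll": 0, "gripper": -0.3},
  {"delta_pos": [0, 0, 0.3], "roll": 0, "gripper": -0.3},
  {"delta_pos": [0, 0, 0.6], "roll": 0, "gripper": -0.3},
  {"delta_pos": [0, 0, 0.8], "roll": 0, "gripper": -0.3},
  {"delta_pos": [-0.5, 0, 0.6], "roll": 0, "gripper": -0.3},
  {"delta_pos": [-0.8, 0.1, 0], "roll": 0, "gripper": -0.3},
  {"delta_pos": [0, 0, 0], "roll": 0, "gripper": -0.3},
], grip_force=5)

```text
time_s: 27.7
eef_pos: [0.517, -0.1056, 0.2151]
tool_rot: [-0.001, 0.851, 0.525, -0.0]
contact_force: [0.8, -0.2, -0.0]
finger_gap: 0.0595
gripper_force: 0.0
```

```bash
python3 - <<'E'
from h import *
c=capture('side');cv2.imwrite('pics/s13.png',c['img'][:,:,::-1]);shot('w13')
b=cv2.imread('pics/s13.png');a=cv2.imread('pics/side0.png');t6=cv2.imread('pics/side6.png')
# plate up again?
for n,g in(('0',a),('13',b)):
    h=cv2.cvtColor(g,cv2.COLOR_BGR2HSV)[320:400,195:260]
    for nm,lo,hi in(('blue',100,125),('green',50,90)):
        m=(h[...,0]>lo)&(h[...,0]<hi)&(h[...,1]>110);ys,xs=np.where(m);print(n,nm,len(ys),(xs.max()+195,ys.min()+320,ys.max()+320))
# orange face of tamper: compare with the standing picture 6
for n,g in(('6',t6),('13',b)):
    h=cv2.cvtColor(g,cv2.COLOR_BGR2HSV)[240:310,280:340]
    m=((h[...,0]>4)&(h[...,0]<18)&(h[...,1]>180)).astype(np.uint8);cs,_=cv2.findContours(m,0,2);k=max(cs,key=cv2.contourArea)
    print(n,cv2.contourArea(k),(cv2.minAreaRect(k)),(cv2.approxPolyDP(k,2,True).reshape(-1,2)+[280,240]).tolist())
for n in('m',):print(cv2.absdiff(a,b)[240:320,230:260].mean(),cv2.absdiff(t6,b)[305:350,295:330].mean(),cv2.absdiff(t6,b)[225:262,365:390].mean())
E
```

```text
27.75 [ 0.51950063 -0.10565775  0.21537837] [-0.1   0.27  0.3   1.89 -0.1   1.   -0.22]
0 blue 552 (np.int64(250), np.int64(323), np.int64(383))
0 green 1078 (np.int64(241), np.int64(328), np.int64(374))
13 blue 549 (np.int64(249), np.int64(323), np.int64(383))
13 green 1078 (np.int64(241), np.int64(328), np.int64(374))
6 332.0 ((35.0, 32.0), (34.0, 12.0), 90.0) [[321, 255], [309, 260], [310, 289], [320, 284]]
13 328.0 ((35.5, 30.5), (33.0, 11.0), 90.0) [[321, 254], [310, 258], [310, 287], [321, 282]]
2.9870833333333335 0.708994708994709 6.889009009009009
```

The plate is fully up again, and the tamper stands upright where it stood before. I'm handing in.

```bash
python3 -c "
from h import *
print(ticket.finish_job())"
```

```text
the job is handed in; nothing more can be done
None
```

The job is handed in, result not shown: I pressed the plate to its stop (about 19 N) and held it over 2 s with the tamper about 10 mm off-centre to clear a tube, then stood the tamper upright on the mat with the plate sprung back up; the bottles and can were never touched as far as I could tell.

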